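Pry the sprung clip off a tube carousel's spindle

ROBOT

A 6-joint arm with a two-finger parallel gripper is mounted at the origin on the work surface. World frame = base frame: x ahead of the robot, y to its left, z up, the work surface at z = 0. Lengths are in mm, angles in rad, forces in N, time in s.
With the tool pointing down it reaches from about 350 to 775 mm from the base axis. Payload 7.3 kg.
Tool frame: the origin (TCP) lies between the finger pads; the fingertips stand 25 mm ahead of it and the grasp point (between the pads) lies 6 mm ahead of it; z points along the fingers, y is the direction in which the jaws open and shut (so a half turn about z gives the same grasp; the last joint's range is limited). The gripper opens to 92 mm and grips with 3 to 60 N. Pads are 19 mm wide; open, the fingers measure 130 mm over their backs; the gripper's body (75 mm by 190 mm) begins 47 mm behind the grasp point.
Start: joints at [1.199, 0.342, 1.524, -0, 1.275, -0.146], TCP at [117.523, 511.694, 251.741] pointing down, gripper open.
Joint ranges: [-2.53, 2.53], [-0.77, 2.02], [0.04, 2.7], [-1, 4.14], [0.28, 2.66], [-3.11, 3.11]. Speed limits (rad/s): [2.57, 2.57, 3.14, 3.14, 3.14, 3.14].

INTERFACE

Orientations are given as [roll, pitch, yaw] about the fixed x, y, z axes, in that order (R = Rz(yaw) Ry(pitch) Rx(roll)).
In Python, from plant import get_obs, capture, calibration, close_job gives the robot as it stands. The module is installed in compiled form; this text tells all that it offers.
- The arm moves only by the shell command python3 -m jog 'ROWS'. ROWS is JSON, one flat list of numbers, 5 for each row, row after row: the closure, from 0 (fully open) to 1 (shut), then the shift along the tool's x, y, z in mm, then the turn about the tool's z in degrees. In form: [fingers, tx, ty, tz, yaw, fingers, tx, ty, tz, yaw, ...]. A call has 1 to 5 rows; each row shifts and turns the pose as measured when the row begins, along the tool's axes as they then stand; what a row does not reach is not made up. A row lasts 1/10 s, in which the tool goes at most 50 mm and 8.59 degrees, less where a joint would pass 70% of its speed; a pose out of reach is approached as far as the arm can. A call is refused whole if a number of a shift passes 50 or a number of a turn 8.59, either way. A call with a gripper value outside its range is refused whole. The fingers move at their own pace and stop on an object; the grip force is fixed at half the most. Time passes only in rows, so rows that do not move let the fingers close. It gives the time, the measured TCP pose, the force and the opening at its end, in the units of the state.
- get_obs(): the state, without advancing time (a new reading comes with each control period).
- capture(name): name is "scene" or "side" or "wrist"; returns (picture, depth): 400x640x3 uint8, red, green, blue; 400x640 float32, mm along the optical axis (not along the pixel's ray), 0 where there is no reading.
- calibration(name): a dict with "fovy" (degrees; the focal length in pixels is half the picture's height over the tangent of half this angle, whatever the lens; pixels are square), "cx", "cy" (the principal point, pixels), "R" (3x3) and "t" (3): a world point X has camera coordinates R X + t. Camera axes: x right, y down, z forward; pixel columns grow to the right and rows downward; lengths in mm; the calibration is good to about 2 mm. A picture is of the moment at which its call begins: read the wrist's pose just before it. calibration takes no time and is no camera call; for the wrist camera it gives the pose at the moment of the call.
- close_job(): hands the job in, once; it reports no verdict.
The state is a dict: "time": time; "joint_positions": joint angles; "dq": joint speeds; "tau": joint torques, N m; "tool_pos": TCP position; "tcp_rot": TCP orientation; "contact_force": force on the tool from outside, world axes, zero at the start; "moment": the same for the moment, N m; "grip_width": finger opening in mm.
Only numpy, scipy, OpenCV 4.12 (cv2) and the standard library are available. Lean on these libraries where they do the work, as an engineer would, in place of code of your own. Each camera call takes 0.05 s, during which the arm holds its last target.

TASK

The spring clip that holds the tube carousel's dish must come off its spindle. Take the hooked pick from its wooden stand, put its hook down through the eye of the clip and gently draw the clip straight out of the spindle's groove with the pick, so that it ends up lying loose and flat on the floor of the carousel's dish; keep the gripper itself off the clip and the carousel, do not press hard on the dish, spindle or clip, and leave the other things on the bench where they are. Then stand the pick upright in its stand again and let go.

Things in the scene. Friction and masses are not known exactly. Their poses are not given: they have to be found in the camera images.
- carousel: Fixed tube carousel: grey housing under a white round dish, 228 mm across, its flat floor 50 mm above the bench. Origin on its axis at bench level. The rim's inner radius is 108 mm; it stands 10 mm above the floor. Five white-stoppered tubes, 26 mm high, stand in the dish 88 mm from the axis, within 52 degrees either side of the carousel's own +x.
- spindle (a point): Fixed upright spindle in the dish's centre; this point is on its axis at the lower edge of its groove, 5 mm above the dish floor. Heights above the dish floor: brass shoulder, radius 12 mm, 0 to 5 mm; groove, core radius 8 mm, 5 to 11 mm; steel head, radius 11 mm, 11 to 22 mm.
- clip: Loose orange-brown sprung clip, 4 mm thick, 44 mm long (its x), 34 mm wide, lying level in the groove. Origin at its underside, on the spindle's axis when seated. Two sprung jaws point to its +x and grip the core. It comes off only when drawn level along its own -x: the jaws give at about 6 to 10 N over the first 8 mm. With its origin 28 mm or more from the spindle's axis it is clear and drops 5 mm to the dish floor.
- clip_eye (a point): Centre of the rectangular eye through the clip, half-way up its thickness, 19.5 mm from the clip's origin along its -x. The eye measures 15 mm along the clip's x and 18 mm along its y; the spindle's head does not overhang it. Beyond it (to -x) is the bridge to pull on, 8 mm wide. The bridge's underside is 5 mm above the dish floor.
- stand_top (a point): Centre of the top of the pick's fixed wooden stand, 80 mm above the bench: a block 60 mm square with an upright square hole, 28 mm wide, from its top down to 8 mm above the bench, on a foot 90 mm square and 8 mm high.
- pick_grip (a point): Middle of the green handle of the loose hooked pick (about 70 to 120 g), 34 mm above the underside of its guard. The z axis points up along the handle, x the way the hook points. The handle is 16 mm square (flat faces across x and y), from 4 to 60 mm above the guard's underside.
- pick_guard (a point): Underside centre of the pick's black round guard (44 mm across, 4 mm thick), which rests on the stand's top. Below it on the axis a steel blade, 5 mm thick, ends in a 3 mm thick toe that reaches 6.5 mm from the axis along the pick's +x. The blade's length is not measured: its end is 34 to 62 mm below this point, different each time; find it by feel. It is clamped and will not slip.
- rack: Loose bystander: wooden rack, 60 by 170 mm, with ten stoppered tubes, 130 mm high. Origin at its underside's centre.
- jar: Loose bystander: closed amber jar, 64 mm across and 110 mm high. Origin at its underside's centre.
- dish: Loose bystander: closed clear dish, 94 mm across and 16 mm high. Origin at its underside's centre.
Mind the look-alikes: they are no part of the job. Leave any green look-alike of the part that bears stand_top alone. Leave any blue look-alike of the part that bears pick_grip alone.

How it is judged (in metres and radians):
On the way, in this order (a step that is already met when the one before it is completed fails the run):
1. the pick is taken out of its stand (distance between pick_grip and stand_top above 0.1 m), for 0.1 s.
2. the clip is drawn clear of the spindle while the pick is out of its stand (horizontal distance between clip and spindle above 0.028 m and horizontal distance between pick_grip and stand_top above 0.08 m), for 0.1 s.
At the end, for the whole second after the job is handed in: the clip lies flat (within 7 degrees), either way up, and still on the floor of the dish, clear of the spindle (its origin 26 mm or more from the spindle's axis, inside the rim); the pick stands upright in its stand (within 6 degrees, guard down on the stand within 3 mm, 14 mm sideways), released (horizontal distance between clip and spindle above 0.026 m and horizontal distance between clip_eye and spindle below 0.105 m and z of clip_eye in the frame of spindle between -0.006 and -0.0005 m and angle between the z axis of clip and the z axis of spindle, either way round below 0.12 rad and linear speed of clip below 0.02 m/s and horizontal distance between pick_grip and stand_top below 0.014 m and z of pick_grip in the frame of stand_top below 0.037 m and angle between pick_grip's own z axis and vertical below 0.1 rad); the robot touches nothing.
It fails at once if the gripper or arm touches the clip (contact force between any of the fingers, the arm and clip above 0.5 N).
It fails at once if the pick presses on the dish or spindle with more than 15 N (contact force between pick and carousel above 15 N).
It fails at once if the pick presses on the clip with more than 25 N (contact force between pick and clip above 25 N).
It fails at once if the gripper or arm touches the carousel with more than 3 N (contact force between any of the fingers, the arm and carousel above 3 N).
It fails at once if a bystander is shifted by more than 20 mm or tipped (distance of any of rack, jar, dish from where it was at the start of the episode above 0.02 m or angle between any of rack, jar, dish's own z axis and vertical above 0.3 rad).
It also fails if it takes over 67 s, if anything falls off the work surface, if the arm or the gripper's body presses on something with over 40 N, if the wrist force passes 120 N, or if a joint passes its speed limit or range.

## Working session

There is one attempt and no reset: what is moved stays moved. The work goes in short steps, Python scripts to look and compute and a shell command to move; the robot and the scene stay as the last step left them, time stands still between calls to the robot, and variables do not carry over. Pictures are saved under pics/ and viewed, and the job is handed in when it is done.

```bash
mkdir -p pics; cat > h.py <<'E'
import numpy as np, cv2, pickle
from plant import get_obs, capture, calibration
def snap(n, tag):
    c=calibration(n); im,d=capture(n)
    pickle.dump((c,im,d),open(f'{tag}.pkl','wb')); cv2.imwrite(f'pics/{tag}.png',im[:,:,::-1]); return c,im,d
def load(tag): return pickle.load(open(f'{tag}.pkl','rb'))
def foc(c): return 200/np.tan(np.radians(c['fovy'])/2)
def ray(c,u,v):
    R=np.array(c['R']);t=np.array(c['t']);f=foc(c)
    d=R.T@np.array([(u-c['cx'])/f,(v-c['cy'])/f,1.]); return -R.T@t,d
def onz(c,u,v,z):
    o,d=ray(c,u,v); return o+d*(z-o[2])/d[2]
def pt(c,D,u,v):
    o,d=ray(c,u,v); return o+d*D[int(v),int(u)]
def cloud(c,D):
    f=foc(c);v,u=np.mgrid[0:400,0:640]
    p=np.stack([(u-c['cx'])/f*D,(v-c['cy'])/f*D,D],-1)-np.array(c['t'])
    return p@np.array(c['R'])
def proj(c,X):
    p=np.array(c['R'])@np.array(X)+np.array(c['t']);f=foc(c); return c['cx']+f*p[0]/p[2],c['cy']+f*p[1]/p[2]
E
python3 - <<'E'
from h import *
for n in ['scene','side','wrist']:
    c,im,d=snap(n,n+'0'); print(n,c['fovy'],c['cx'],c['cy'],(-np.array(c['R']).T@np.array(c['t'])).round(0),(d>0).mean())
print(get_obs())
E
```

```text
scene 52.754336433540615 318.96915408403345 204.10355304234264 [806. 497. 922.] 0.996015625
side 51.0552230692331 319.91108231480797 198.44977740396988 [  42. -422.  860.] 0.9960546875
wrist 60.70119169830374 311.5709231253457 200.23784292675955 [ 48. 527. 384.] 0.9959453125
{'time': 0.15, 'joint_positions': array([ 1.19896962e+00,  3.42544477e-01,  1.52478435e+00,  1.53804905e-06,
        1.27540059e+00, -1.45984234e-01]), 'dq': array([-4.78351614e-04, -1.68135260e-03, -2.92699530e-03,  7.00475338e-04,
        1.69355728e-03, -2.47895405e-05]), 'tau': array([ 1.29518892e-03, -4.31475306e+01, -2.44352263e+01,  7.16490461e-02,
        5.36623236e-02, -5.05566379e-05]), 'tool_pos': array([117.43204121, 511.41925424, 251.21866836]), 'tcp_rot': array([-3.14046819e+00, -1.66816115e-04,  2.91574963e+00]), 'contact_force': array([-0.5737733 , -0.11453325,  0.96504292]), 'moment': array([ 0.00187956, -0.03142902, -0.05769325]), 'grip_width': 91.7090490104532}
```

View pics/scene0.png

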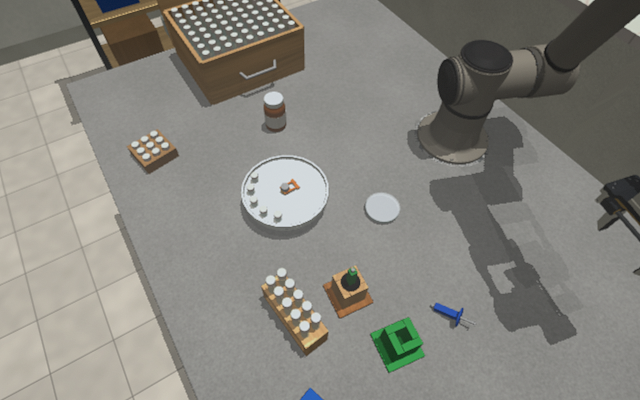

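View pics/side0.png

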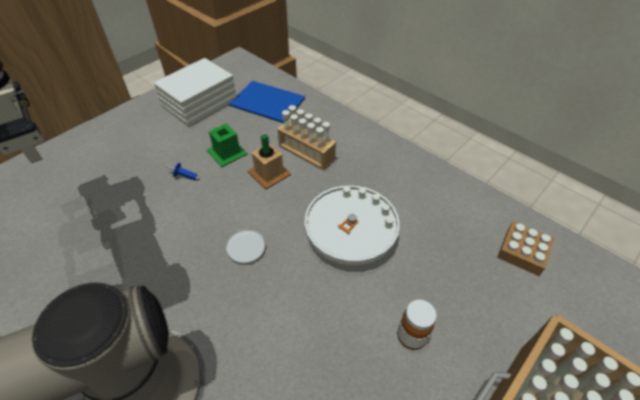

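View pics/wrist0.png

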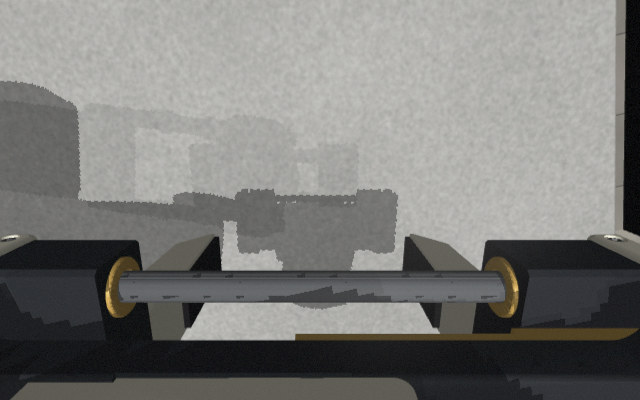

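The scene view shows the pick with a green handle in the wooden stand at about (350,285). The green stand at (398,343) and the blue pick at (452,315) are the look-alikes. The carousel is at (285,192) and the clip at (290,186). I'll enlarge these and measure.

```bash
python3 - <<'E'
from h import *
c,im,d=load('scene0'); P=cloud(c,d)
a=cv2.resize(im[255:320,315:385],None,fx=5.7,fy=5.7,interpolation=cv2.INTER_CUBIC)
b=cv2.resize(im[150:240,235:335],None,fx=4,fy=4,interpolation=cv2.INTER_CUBIC)
o=np.zeros((380,800,3),np.uint8);o[:a.shape[0],:a.shape[1]]=a[:380];o[:b.shape[0],400:800]=b[:380]
cv2.imwrite('pics/crop1.png',o[:,:,::-1])
for tag in ['scene0','side0']:
    c,im,d=load(tag);P=cloud(c,d);hsv=cv2.cvtColor(im,cv2.COLOR_RGB2HSV)
    h,s,v=[hsv[...,i].astype(int) for i in range(3)]
    Z=P[...,2]
    # carousel: white floor z~50
    m=(abs(Z-50)<4)&(s<40)&(v>150)
    print(tag,'floor n',m.sum(),np.median(P[m],0))
    m=(abs(Z-60)<4)&(s<40)&(v>150)
    # rim circle
    q=P[m][:,:2]
    if len(q)>20:
        A=np.c_[2*q,np.ones(len(q))];r=np.linalg.lstsq(A,(q**2).sum(1),rcond=None)[0];print('rimfit',r[:2],np.sqrt(r[2]+r[0]**2+r[1]**2))
    m=(h>40)&(h<85)&(s>100)
    n,l,st,ce=cv2.connectedComponentsWithStats(m.astype(np.uint8))
    for i in range(1,n):
        if st[i,4]>15:
            k=l==i; print('green',ce[i].round(1),st[i,4],np.median(P[k],0).round(1),'zmax',P[k][:,2].max().round(1))
    m=(h>3)&(h<20)&(s>150)&(v>100)
    n,l,st,ce=cv2.connectedComponentsWithStats(m.astype(np.uint8))
    for i in range(1,n):
        if st[i,4]>15:
            k=l==i; print('orange',ce[i].round(1),st[i],np.median(P[k],0).round(1))
E
```

```text
scene0 floor n 3904 [551.03010819 -58.52966733  50.35063534]
rimfit [550.51326082 -57.88343591] 110.5012290695752
green [351.8 272.3] 31 [559.1 253.7 140.4] zmax 142.1
green [398. 344.] 1788 [542.5 409.6  52.1] zmax 922.2
orange [294.2 183.5] [290 180   9   8  20] [519.4 -58.6  59.5]
side0 floor n 4602 [550.08418327 -71.47017909  50.54007968]
rimfit [ 545.34236753 -112.12698284] 124.09566254108165
green [224.7 145.1] 970 [517.7 379.1  48.6] zmax 859.7
green [265.3 145.1] 112 [553.  243.6 111.3] zmax 859.7
orange [268.5 178.1] [250 170  39  17 174] [526.7 216.6   8.7]
orange [350.6 223.2] [346 220  10   7  20] [542.1 -65.3  59. ]
orange [343.6 228.1] [340 225   9   7  20] [519.7 -60.7  59.7]
```

View pics/crop1.png

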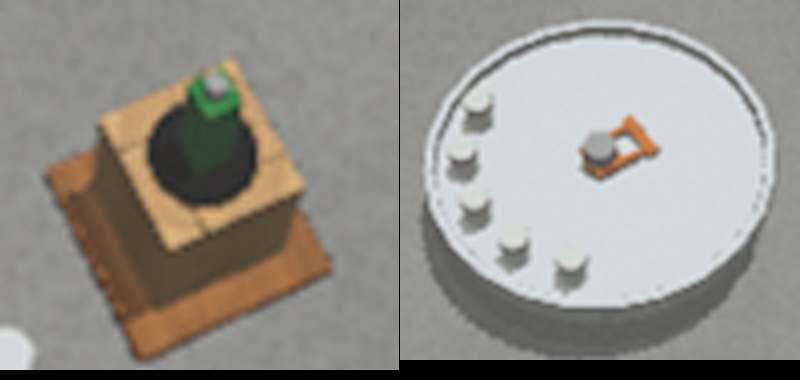

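The crops confirm the pick: a green handle with a black guard in the wooden stand, centred near (351,281). The clip's jaws sit on the spindle head at (285,187), and its bridge is at about (297,184). Next come coarse poses from the two views.

```bash
python3 - <<'E'
from h import *
c,im,d=load('scene0');P=cloud(c,d)
co=np.array([(232,62),(300,187),(170,248),(100,122)])/5.7+[315,255]
X=np.array([onz(c,u,v,80) for u,v in co]);print('stand top',X.round(1),X.mean(0),[np.linalg.norm(X[i]-X[i-1]).round(1) for i in range(4)])
print('handle top',onz(c,*(np.array([215,85])/5.7+[315,255]),140))
print('spindle top',onz(c,*(np.array([600,146])/4+[135,150]),72), pt(c,d,285,186))
for p in [(630,119),(659,150)]: print('bridge',onz(c,*(np.array(p)/4+[135,150]),59))
for n,p in dict(dish=(383,205),jar=(274,98),rackA=(270,280),rackB=(282,273),rackC=(316,318),rackD=(304,327)).items():
    print(n,pt(c,d,*p).round(0))
c,im,d=load('side0')
print('side spindle',onz(c,352,217,72),'handle top',onz(c,265,138,140))
for u,v in [(295,107),(286,112),(326,127),(318,132)]: print('rack',onz(c,u,v,130).round(0))
s=np.vstack([cv2.resize(im[120:190,235:345],None,fx=5,fy=5,interpolation=cv2.INTER_CUBIC)]);cv2.imwrite('pics/crop2.png',s[:,:,::-1])
E
```

```text
stand top [[522.5 225.2  80. ]
 [530.  281.9  80. ]
 [586.4 275.9  80. ]
 [581.3 219.1  80. ]] [555.04315409 250.52821238  80.        ] [np.float64(59.0), np.float64(57.3), np.float64(56.7), np.float64(57.0)]
handle top [553.32355724 248.83176655 140.        ]
spindle top [548.95325249 -55.98926469  72.        ] [548.79076754 -56.05459777  74.02228704]
bridge [517.27566029 -73.32768359  59.        ]
bridge [513.59449822 -41.62952367  59.        ]
dish [337.  96.  15.]
jar [ 434. -322.  110.]
rackA [710. 175. 132.]
rackB [682. 175. 132.]
rackC [670. 292. 131.]
rackD [700. 295. 129.]
side spindle [551.09426943 -59.71011902  72.        ] handle top [552.50525259 240.55964041 140.        ]
rack [707. 286. 130.]
rack [674. 288. 130.]
rack [702. 163. 130.]
rack [672. 165. 130.]
```

View pics/crop2.png

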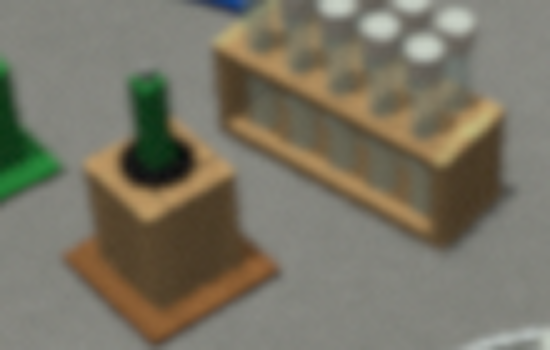

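```bash
python3 -m jog '[0,-46,-13,-4,0,0,-46,-13,-4,0,0,-46,-13,-4,0,0,-46,-13,-4,0,0,-46,-13,-4,0]'; python3 -m jog '[0,-46,-13,-4,0,0,-46,-13,-4,0,0,-46,-13,-4,0,0,-46,-13,-4,0,0,-46,-13,-4,0]'
```

```text
time: 0.65
tool_pos: [328.1, 395.9, 269.6]
tcp_rot: [-3.138, -0.003, 2.928]
contact_force: [0.6, 1.1, -0.2]
grip_width: 91.6
time: 1.15
tool_pos: [546.5, 277.1, 288.8]
tcp_rot: [-3.137, -0.005, 2.928]
contact_force: [0.8, 1.0, 0.4]
grip_width: 91.9
```

```bash
python3 -m jog '[0,-40,-13,-4,0,0,-40,-13,-4,0,0,0,0,0,-6.5,0,0,0,0,0]'; python3 - <<'E'
from h import *
c,im,d=snap('wrist','w1');snap('side','s1');o=get_obs();print(o['tool_pos'],o['tcp_rot'])
E
```

```text
time: 1.55
tool_pos: [627.0, 226.8, 293.2]
tcp_rot: [-3.136, -0.008, 3.036]
contact_force: [-0.6, 0.1, 0.1]
grip_width: 91.9
[626.23506789 227.40729731 293.38938929] [-3.13551886 -0.00796709  3.03335792]
```

View pics/w1.png

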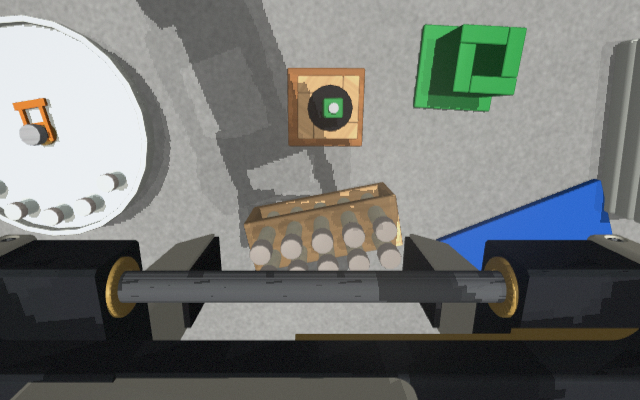

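The wrist view shows the stand at (326,107) with the handle top at (333,107), and the spindle head at (33,133) with the clip's eye at about (38,118). Now I'll measure these.

```bash
python3 - <<'E'
from h import *
c,im,d=load('w1');hsv=cv2.cvtColor(im,cv2.COLOR_RGB2HSV);h,s,v=[hsv[...,i].astype(int) for i in range(3)]
P=cloud(c,d)
sub=np.zeros(im.shape[:2],bool);sub[60:160,280:375]=1
m=((h>40)&(h<85)&(s>100)&sub)
u=np.argwhere(m)[:,::-1];r=cv2.minAreaRect(u.astype(np.float32));print('handle',r);b=cv2.boxPoints(r)
W=np.array([onz(c,*p,140) for p in b]);print(W.mean(0),[(np.degrees(np.arctan2(*(W[i]-W[i-1])[[1,0]])).round(1),np.linalg.norm(W[i]-W[i-1]).round(1)) for i in range(4)],P[m][:,2].max(),np.median(P[m],0))
m=(v<70)&sub;u=np.argwhere(m)[:,::-1];(cc,rr)=cv2.minEnclosingCircle(u.astype(np.float32));print('guard',cc,rr,onz(c,*cc,84))
m=(h>5)&(h<25)&(s>90)&(v>100)&sub;r=cv2.minAreaRect(np.argwhere(m)[:,::-1].astype(np.float32));b=cv2.boxPoints(r);W=np.array([onz(c,*p,8) for p in b]);print('foot',W.mean(0),[(np.degrees(np.arctan2(*(W[i]-W[i-1])[[1,0]])).round(1),np.linalg.norm(W[i]-W[i-1]).round(1)) for i in range(4)])
k=m&(abs(P[...,2]-80)<3);r=cv2.minAreaRect(np.argwhere(k)[:,::-1].astype(np.float32));b=cv2.boxPoints(r);W=np.array([onz(c,*p,80) for p in b]);print('top',W.mean(0),[(np.degrees(np.arctan2(*(W[i]-W[i-1])[[1,0]])).round(1),np.linalg.norm(W[i]-W[i-1]).round(1)) for i in range(4)])
e=np.hstack([cv2.resize(im[60:160,280:375],None,fx=4,fy=4),cv2.resize(im[80:180,0:100],None,fx=4,fy=4)]);cv2.imwrite('pics/crop3.png',e[:,:,::-1])
E
```

```text
handle ((332.5, 107.5), (19.0, 19.0), 90.0)
[558.09050235 250.04797141 140.        ] [(np.float64(174.5), np.float64(14.9)), (np.float64(84.0), np.float64(15.3)), (np.float64(-4.7), np.float64(14.9)), (np.float64(-96.0), np.float64(15.5))] 427.068384191492 [557.78574832 249.44780082 140.17163933]
guard (329.5, 107.5) 22.638561248779297 [557.78507498 250.11615274  84.        ]
foot [557.43666698 249.32350282   8.        ] [(np.float64(173.0), np.float64(88.0)), (np.float64(84.0), np.float64(87.4)), (np.float64(-3.7), np.float64(87.9)), (np.float64(-96.0), np.float64(92.5))]
top [557.81686433 248.79654321  80.        ] [(np.float64(173.4), np.float64(58.7)), (np.float64(84.0), np.float64(59.4)), (np.float64(-4.0), np.float64(58.6)), (np.float64(-96.0), np.float64(62.1))]
```

View pics/crop3.png

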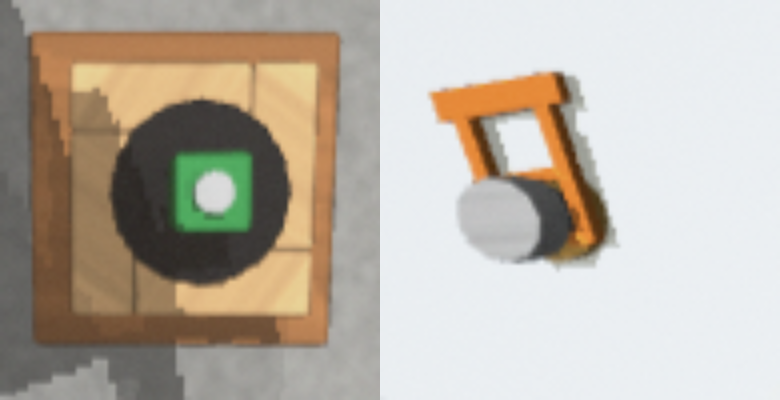

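```bash
python3 -m jog '[0,35,7,0,0,0,35,7.5,0,0,0,0,0,40,0,0,0,0,40,0,0,0,0,0,0]'; python3 - <<'E'
from h import *
c,im,d=snap('wrist','w2');o=get_obs();print(o['tool_pos'],o['tcp_rot'],o['joint_positions'])
R=np.array(c['R']);print(R.round(3))
E
```

```text
time: 2.15
tool_pos: [550.9, 253.7, 213.7]
tcp_rot: [-3.138, -0.006, 3.027]
contact_force: [-0.8, 0.1, -0.8]
grip_width: 91.9
[552.48908372 254.08532872 216.87088439] [-3.13952805e+00 -1.11145776e-03  3.02742424e+00] [ 0.30577823  0.52281516  1.33348673 -0.00149166  1.28714771 -1.15043204]
[[ 0.113  0.994 -0.005]
 [ 0.96  -0.108  0.26 ]
 [ 0.258 -0.034 -0.966]]
```

View pics/w2.png

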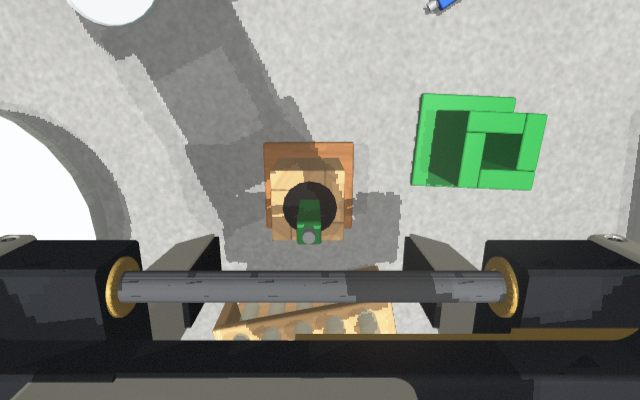

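```bash
python3 - <<'E'
from h import *
c,im,d=load('w2');print(onz(c,309,237,140),onz(c,309.5,205,84))
o=get_obs();print(o['tool_pos'],o['tcp_rot'])
E
```

```text
[561.14604022 250.38670841 140.        ] [555.52111275 250.75504542  84.        ]
[552.48908372 254.08532872 216.87088439] [-3.13952805e+00 -1.11145776e-03  3.02742424e+00]
```

```bash
python3 -m jog '[0,-6.5,-3.3,30,0,0,0,0,30,0,0,0,0,0,0]';  python3 -m jog '[0,0,0,0,0]'
```

```text
time: 2.5
tool_pos: [561.8, 252.4, 163.9]
tcp_rot: [3.139, 0.01, 3.026]
contact_force: [-0.7, 0.5, 0.2]
grip_width: 91.9
time: 2.6
tool_pos: [562.9, 252.9, 166.5]
tcp_rot: [3.137, 0.013, 3.026]
contact_force: [0.0, -0.5, 1.2]
grip_width: 91.6
```

```bash
python3 -m jog '[0,4,-3,15,0]';python3 -m jog '[0,0,0,0,0]';python3 -m jog '[0,0,0,0,0]'
```

```text
time: 2.7
tool_pos: [561.2, 251.5, 155.7]
tcp_rot: [3.134, 0.02, 3.026]
contact_force: [-0.5, 0.3, -0.4]
grip_width: 91.7
time: 2.8
tool_pos: [560.9, 251.4, 156.7]
tcp_rot: [3.134, 0.02, 3.025]
contact_force: [-0.1, -0.2, 0.3]
grip_width: 91.5
time: 2.9
tool_pos: [562.1, 251.9, 159.3]
tcp_rot: [3.133, 0.024, 3.025]
contact_force: [-0.5, 0.5, -0.1]
grip_width: 91.8
```

```bash
python3 -m jog '[0,0,0,0,0,0,0,0,0,0]';python3 - <<'E'
from h import *
o=get_obs();print(o['tool_pos'],o['tcp_rot'],o['dq'].round(4))
E
python3 -m jog '[0,2,0,5,0]';python3 -m jog '[0,2,0,5,0]';python3 - <<'E'
from h import *
o=get_obs();print(o['tool_pos'],o['tcp_rot'],o['dq'].round(4))
E
```

```text
time: 3.1
tool_pos: [563.5, 252.5, 162.6]
tcp_rot: [3.131, 0.028, 3.025]
contact_force: [-0.4, -0.9, 0.4]
grip_width: 91.8
[563.54729872 252.4835503  162.57250837] [3.13076081 0.02800493 3.02512021] [ 0.0007 -0.0122 -0.0132 -0.0008  0.01    0.0007]
time: 3.2
tool_pos: [562.5, 253.0, 158.8]
tcp_rot: [3.13, 0.031, 3.025]
contact_force: [-0.2, -0.3, 1.2]
grip_width: 92.1
time: 3.3
tool_pos: [560.7, 253.3, 153.7]
tcp_rot: [3.129, 0.031, 3.025]
contact_force: [0.2, -0.4, -0.3]
grip_width: 92.0
[560.66828759 253.31916994 153.6630778 ] [3.12942057 0.03095465 3.02484966] [ 0.0148  0.0202  0.1046  0.0002 -0.1391  0.0164]
```

```bash
python3 -m jog '[0,1.5,-2,17,0,0,1.5,-2,17,0]';python3 - <<'E'
from h import *
snap('wrist','w3'); o=get_obs();print(o['tool_pos'],o['tcp_rot'],o['dq'].round(4))
E
```

```text
time: 3.5
tool_pos: [558.8, 250.5, 119.9]
tcp_rot: [3.128, 0.034, 3.025]
contact_force: [-1.4, 0.1, -0.9]
grip_width: 91.5
[557.18741178 249.84007489 116.7694531 ] [3.13003162 0.02947939 3.02513573] [ 0.0003 -0.0005 -0.0141 -0.0002  0.0852  0.0036]
```

View pics/w3.png

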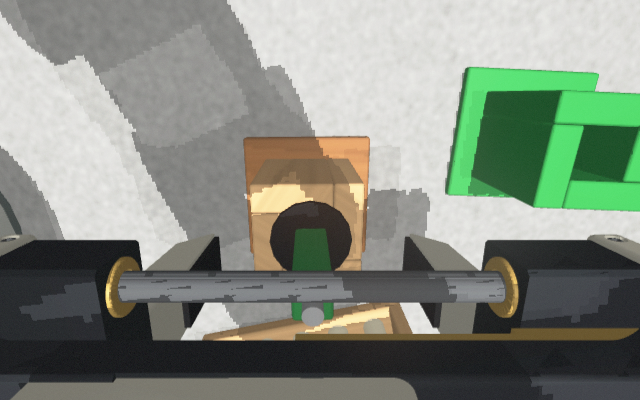

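```bash
python3 -m jog '[1,0,0,0,0,1,0,0,0,0,1,0,0,1,0]';python3 -m jog '[1,0,0,0,0,1,0,0,0,0]'
```

```text
time: 3.85
tool_pos: [556.8, 249.9, 115.4]
tcp_rot: [3.131, 0.028, 3.025]
contact_force: [0.2, -0.0, 0.6]
grip_width: 72.7
time: 4.05
tool_pos: [557.4, 250.1, 116.5]
tcp_rot: [3.13, 0.03, 3.025]
contact_force: [0.2, 0.2, -0.1]
grip_width: 56.3
```

```bash
python3 -m jog '[1,0,0,1,0,1,0,0,1,0,1,0,0,1,0,1,0,0,1,0]';python3 -m jog '[1,0,0,1,0,1,0,0,0,0,1,0,0,0,0]'
```

```text
time: 4.45
tool_pos: [558.0, 250.4, 113.2]
tcp_rot: [3.129, 0.031, 3.025]
contact_force: [0.1, -0.3, -0.5]
grip_width: 24.7
time: 4.75
tool_pos: [558.2, 250.3, 112.2]
tcp_rot: [3.129, 0.031, 3.025]
contact_force: [0.7, 0.4, -0.4]
grip_width: 16.1
```

```bash
python3 -m jog '[1,0,0,0,0,1,0,0,-20,0,1,0,0,-25,0,1,0,0,-30,0,1,0,0,-30,0]';python3 - <<'E'
from h import *
snap('side','s2');snap('scene','c2');snap('wrist','w4'); o=get_obs();print(o['tool_pos'],o['tcp_rot'],o['grip_width'],o['contact_force'])
c,im,d=load('s2');u,v=map(int,proj(c,o['tool_pos']));print(u,v);a=cv2.resize(im[v-40:v+60,u-60:u+60],None,fx=3.3,fy=3.3)
c,im,d=load('c2');u,v=map(int,proj(c,o['tool_pos']));print(u,v);b=cv2.resize(im[v-40:v+60,u-60:u+60],None,fx=3.3,fy=3.3)
cv2.imwrite('pics/crop4.png',np.hstack([a,b])[:,:,::-1])
E
```

```text
time: 5.25
tool_pos: [551.6, 248.5, 213.5]
tcp_rot: [3.135, 0.018, 3.025]
contact_force: [0.2, 1.2, -0.9]
grip_width: 16.0
[552.85114673 248.9543375  214.85982381] [3.13237015 0.02328685 3.02511167] 15.538176417620699 [ 0.4559826   0.0463918  -0.95570067]
259 113
356 254
```

View pics/crop4.png

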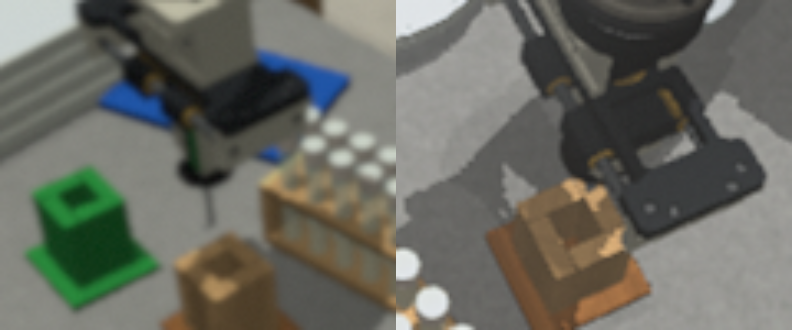

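View pics/w4.png

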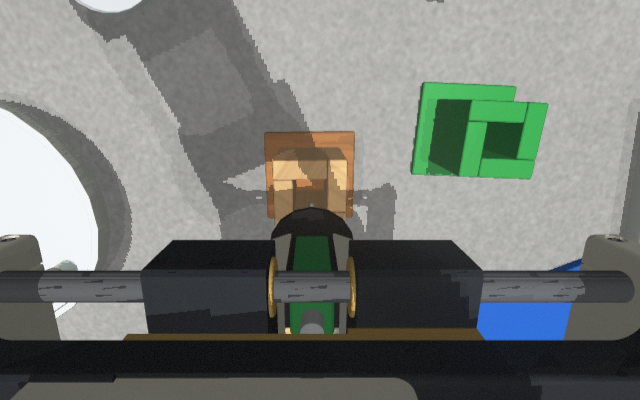

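```bash
python3 - <<'E'
from h import *
c,im,d=load('s2');a=cv2.resize(im[118:148,245:280],None,fx=11,fy=11,interpolation=cv2.INTER_NEAREST)
c,im,d=load('w4');b=cv2.resize(im[190:225,290:335],None,fx=9,fy=9,interpolation=cv2.INTER_NEAREST)
h=max(a.shape[0],b.shape[0]);z=np.zeros((h,a.shape[1]+b.shape[1],3),np.uint8);z[:a.shape[0],:a.shape[1]]=a;z[:b.shape[0],a.shape[1]:]=b
cv2.imwrite('pics/crop5.png',z[:,:,::-1]);print(d[198:212:2,302:322:2].round(0))
c,im,d=load('s2');P=cloud(c,d);print(P[128:146,255:268,2].round(0))
E
```

```text
[[324. 324. 325. 324. 325. 323. 324. 325. 324. 324.]
 [318. 318. 318. 318. 318. 318. 318. 318. 318. 318.]
 [312. 312. 312. 312. 312. 311. 312. 311. 313. 311.]
 [305. 306. 307. 306. 228. 227. 307. 306. 306. 307.]
 [302. 302. 300. 302. 227. 226. 301. 301. 299. 300.]
 [295. 171. 171. 169. 169. 167. 169. 169. 170. 296.]
 [168. 168. 167. 168. 169. 168. 167. 168. 169. 168.]]
[[186. 188. 187. 185. 187. 185. 183. 186. 183. 188. 185. 183.  -2.]
 [ -2. 184. 185. 184. 184. 186. 184. 185. 183.   1.   1.  -1.  -1.]
 [ -1.  -1.   0.  -1.   1.   1. 165. 164.   2.   6.  -1.   0.   1.]
 [  2.   3.   1.  -4.   1.  -1. 160. 159.   1.  -0.   1.   3.  -1.]
 [ -0.   1.  -2.   3.   2.   1. 158. 159.   1.  -2.   1.  -3.   3.]
 [  2.  -1.   1.  -2.  -1.   1. 156. 156.   3.   3.  -0.  -1.  -1.]
 [  2.  -1.   1.  -0.  -2.   1. 152. 153.  -0.  -1.   4.   3.  -0.]
 [  1.   4.  -0.   1.   4.  -0. 147. 149.   3.   2.   3.  -1.   1.]
 [  0.   1.   1.   1.   0.   1. 147. 146.  -0.   0.   1.  -0.   3.]
 [  2.  -3.   0.  -0.  -3.   1. 140. 142.  -0.   2.  -2.   1.  -1.]
 [  0.   5.   2.  -0.   3.  -1. 136. 139.  -1.  -1.   1.   1.   0.]
 [ -0.   1.  -1.   1.   2.  -0.   0. 136. 135.  -4.  -1.  -1.  -1.]
 [ -1.   0.   0.   0.   2.  -0.  -1. 860. 130.  -2.  -2.   4.   1.]
 [  2.  -0.   2.   1.  -0.  -1. 129. 129. 127.  -0.   0.  -1.   2.]
 [  1.  -1.   1.   1.   3.  -1. 124.  -3.   3.   0.   0.   2.  -3.]
 [ -2.   2.   1.  -2.   0.   1.  -0.  -2.   2.   2.   2.   0.  -3.]
 [ -0.   2.   2.   3.   3.   3.   1.   1.  -1.   2.  -2.  78.  79.]
 [  0.   1.   1.   3.  -0.   4.   1.  -0.   0.  78.  81.  82.  76.]]
```

View pics/crop5.png

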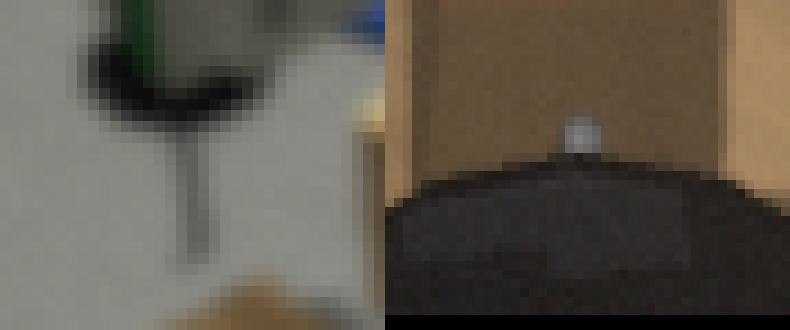

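```bash
python3 - <<'E'
from h import *
c,im,d=load('w4')
for v in (204,205,206,207): 
    o,r=ray(c,311,v); print((o+r*d[v,311]).round(1), d[v,311], [np.round(onz(c,311,v,z),1) for z in (125,130)])
c,im,d=load('s2');print(pt(c,d,261,142),pt(c,d,261,141),pt(c,d,262,134),pt(c,d,262,131))
E
```

```text
[548.1 250.3 131.8] 227.47444 [array([550.3, 250.1, 125. ]), array([548.7, 250.3, 130. ])]
[548.6 250.3 132.6] 226.85411 [array([551. , 250.1, 125. ]), array([549.4, 250.2, 130. ])]
[548.5 250.3 134.9] 224.65172 [array([551.7, 250. , 125. ]), array([550.1, 250.1, 130. ])]
[532.1 251.7 187.6] 169.3935 [array([552.4, 249.9, 125. ]), array([550.8, 250. , 130. ])]
[546.03443076 251.18514701 124.01714672] [545.11916109 249.38658483 129.15848862] [548.6793046  245.97444563 152.66855143] [552.2366841  249.04063525 158.64832826]
```

```bash
python3 -m jog '[1,-12,-43,0,0,1,-12,-43,0,0,1,-12,-43,0,0,1,-12,-43,0,0,1,-12,-43,0,0]';python3 -m jog '[1,-10,-40,0,0,1,-10,-40,0,0,1,0,0,0,-6,1,0,0,0,-6]';python3 - <<'E'
from h import *
snap('wrist','w5');snap('side','s5'); o=get_obs();print(o['tool_pos'],o['tcp_rot'],o['grip_width'],o['contact_force'])
E
```

```text
time: 5.9
tool_pos: [584.7, 28.0, 205.7]
tcp_rot: [3.132, 0.011, 3.036]
contact_force: [1.0, -0.5, -1.4]
grip_width: 16.1
time: 6.3
tool_pos: [593.5, -63.7, 196.6]
tcp_rot: [3.132, 0.001, -3.04]
contact_force: [-0.7, 0.1, -1.0]
grip_width: 15.7
[593.44528176 -63.03577334 196.67585712] [ 3.13219612e+00  1.04570128e-03 -3.04240260e+00] 15.635232855020057 [-0.33745826 -0.46889999  0.04254454]
```

View pics/w5.png

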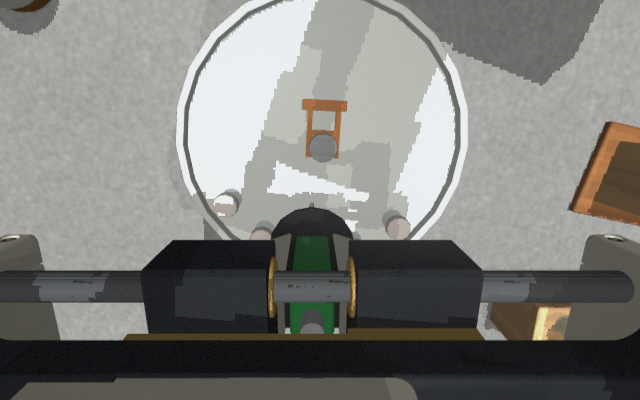

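The clip's bridge is at (324,105) and its eye at (323,121). The spindle head is at (322,147), and the hook's toe shows just above the guard at (311,205).

```bash
python3 - <<'E'
from h import *
c,im,d=load('w5');hsv=cv2.cvtColor(im,cv2.COLOR_RGB2HSV);h,s,v=[hsv[...,i].astype(int) for i in range(3)]
sub=np.zeros(im.shape[:2],bool);sub[85:175,290:360]=1
m=(h<22)&(s>110)&sub
ys=np.argwhere(m); print(ys.min(0),ys.max(0))
# bridge: top face rows
for r in range(96,132,2):
    x=np.where(m[r])[0]; print(r,x.min() if len(x) else '',x.max() if len(x) else '', end=' | ')
cv2.imwrite('pics/crop6.png',cv2.resize(im[85:175,285:365],None,fx=6.5,fy=6.5)[:,:,::-1])
k=(s<40)&sub&(abs(cloud(c,d)[...,2]-72)<3)
q=np.argwhere(k)[:,::-1];(cc,rr)=cv2.minEnclosingCircle(q.astype(np.float32));print('\nhead',cc,rr,onz(c,*cc,72),q.mean(0))
# dish rim fit from depth
P=cloud(c,d);k=(abs(P[...,2]-60)<2)&(P[...,0]<600)&(s<40);k[190:]=0
Q=P[k][:,:2];A=np.c_[2*Q,np.ones(len(Q))];r=np.linalg.lstsq(A,(Q**2).sum(1),rcond=None)[0];print('rim',r[:2],np.sqrt(r[2]+r[0]**2+r[1]**2),len(Q))
E
```

```text
[ 99 303] [157 346]
96   | 98   | 100 303 327 | 102 303 346 | 104 303 346 | 106 303 346 | 108 303 346 | 110 308 345 | 112 308 340 | 114 307 340 | 116 308 340 | 118 308 340 | 120 307 340 | 122 307 340 | 124 307 339 | 126 307 339 | 128 307 339 | 130 307 339 | 
head (322.2621154785156, 147.596923828125) 14.57973575592041 [552.07573833 -58.89796489  72.        ] [322.51886792 147.55503145]
rim [552.2761202  -58.65092533] 110.78558396867611 4029
```

View pics/crop6.png

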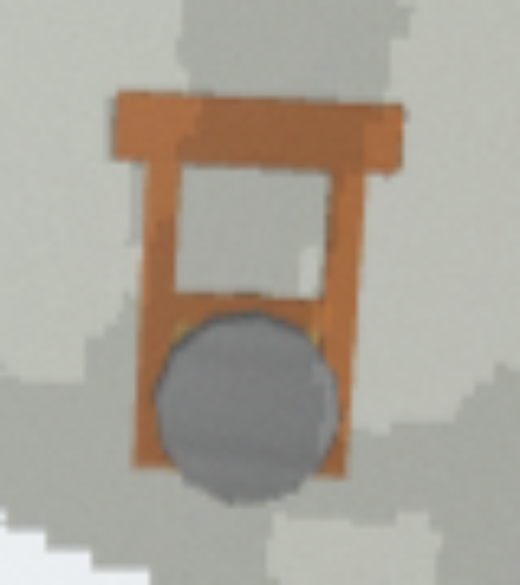

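```bash
python3 - <<'E'
from h import *
c,im,d=load('w5')
f=lambda p,z: onz(c,p[0]/6.5+285,p[1]/6.5+85,z)
E=np.array([f(p,59) for p in [(180,165),(332,170),(325,298),(177,292)]]);print(E.round(1),E.mean(0).round(1))
B=[f(p,59) for p in [(117,92),(403,103)]];print(np.round(B,1));e=B[1]-B[0];print('-x dir deg',np.degrees(np.arctan2(e[1],e[0]))+90,np.linalg.norm(e))
S=np.array([552.1,-58.8]);v=E.mean(0)[:2]-S;print(v,np.linalg.norm(v),np.degrees(np.arctan2(v[1],v[0])))
o=get_obs();print(np.degrees(o['tcp_rot']),o['tool_pos'])
# toe
for r in (203,204,205,206,207):
    a,b=ray(c,311,r);print(r,d[r,309:314],(a+b*d[r,311]).round(1))
E
```

```text
[[526.1 -68.7  59. ]
 [524.8 -50.7  59. ]
 [539.6 -49.8  59. ]
 [540.7 -67.5  59. ]] [532.8 -59.2  59. ]
[[518.6 -76.8  59. ]
 [516.4 -43.4  59. ]]
-x dir deg 183.74447025297872 33.544016808408784
[-19.30385546  -0.36839919] 19.30737045043193 -178.90668697475127
[ 1.79461618e+02  5.99142703e-02 -1.74316829e+02] [593.44528176 -63.03577334 196.67585712]
203 [290.6523  227.94756 227.21712 227.34181 290.99487] [584.9 -64.4 111.3]
204 [291.0457  227.80328 227.33524 227.17079 228.6899 ] [585.5 -64.3 111.4]
205 [290.1544  227.41325 226.71268 227.11777 226.88652] [586.  -64.2 112.2]
206 [291.36615 227.27864 227.87527 227.7368  227.9797 ] [587.  -64.1 111.2]
207 [171.0469  169.63087 168.3595  170.74355 169.89943] [570.7 -66.2 168.5]
```

```bash
python3 -m jog '[1,26,4,2,2,1,28,4,4,0,1,0,0,0,0]';python3 - <<'E'
from h import *
snap('wrist','w6'); o=get_obs();print(o['tool_pos'],o['tcp_rot'],o['grip_width'],o['contact_force'],o['dq'].round(3))
E
```

```text
time: 6.7
tool_pos: [535.9, -57.7, 186.6]
tcp_rot: [3.13, -0.005, -3.087]
contact_force: [-1.1, -0.1, -0.9]
grip_width: 15.9
[537.88615325 -58.0375171  187.23243435] [ 3.13049591e+00 -2.33034786e-03 -3.08665926e+00] 15.947202598674114 [ 0.27550153 -0.16817366 -0.20150344] [ 0.002  0.019 -0.074  0.001  0.001 -0.017]
```

View pics/w6.png

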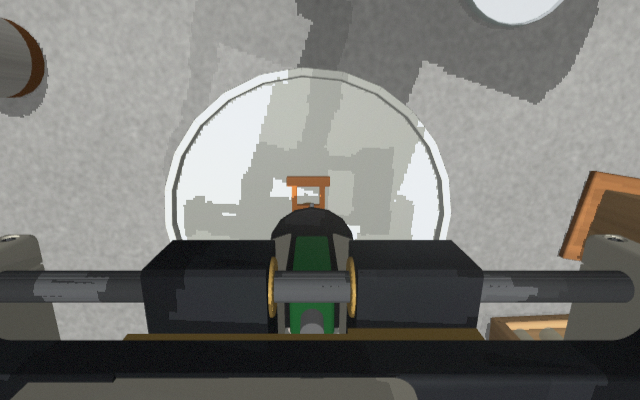

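```bash
cat > meas.py <<'E'
from h import *
import sys
def run(tag,r0=160,r1=215,c0=275,c1=345):
    c,im,d=load(tag);hsv=cv2.cvtColor(im,cv2.COLOR_RGB2HSV);h,s,v=[hsv[...,i].astype(int) for i in range(3)]
    m=(h<22)&(s>110);P=cloud(c,d)
    for r in range(200,209):
        q=[k for k in range(305,318) if 215<d[r,k]<245 ]
        if q: print('toe',r,q,np.round(np.median([pt(c,d,k,r) for k in q],0),1))
    for r in range(r0,r1,2):
        x=[k for k in range(c0,c1) if m[r,k]]
        if x: 
            gaps=[(x[i],x[i+1]) for i in range(len(x)-1) if x[i+1]-x[i]>3]
            print(r,x[0],x[-1],gaps,onz(c,x[0],r,59).round(1)[:2],onz(c,x[-1],r,59).round(1)[:2])
    cv2.imwrite(f'pics/z_{tag}.png',cv2.resize(im[165:235,265:355],None,fx=7,fy=7)[:,:,::-1])
run(sys.argv[1])
E
python3 meas.py w6
```

```text
toe 203 [310, 311, 312] [526.7 -57.8 101.8]
toe 204 [310, 311, 312, 313] [527.3 -57.4 101.9]
toe 205 [310, 311, 312, 313] [528.2 -57.4 101.2]
toe 206 [310, 311, 312, 313] [528.8 -57.4 101.2]
178 287 329 [] [519.3 -76.5] [517.6 -43.9]
180 287 329 [] [520.9 -76.5] [519.2 -43.7]
182 287 329 [] [522.5 -76.4] [520.8 -43.6]
184 287 329 [] [524.1 -76.3] [522.4 -43.5]
186 292 324 [(296, 319)] [525.5 -72.4] [524.2 -47.3]
188 292 324 [(296, 320)] [527.1 -72.3] [525.8 -47.2]
190 292 324 [(296, 320)] [528.7 -72.2] [527.4 -47.1]
192 292 324 [(296, 320)] [530.3 -72.2] [529. -47.]
194 292 324 [(296, 320)] [531.9 -72.1] [530.6 -46.9]
196 292 324 [(296, 320)] [533.6 -72. ] [532.2 -46.8]
198 292 324 [(296, 320)] [535.2 -72. ] [533.9 -46.7]
200 292 324 [(296, 320)] [536.8 -71.9] [535.5 -46.6]
202 292 324 [(296, 320)] [538.5 -71.8] [537.1 -46.5]
204 292 324 [(308, 314)] [540.1 -71.8] [538.8 -46.4]
206 292 324 [(309, 314)] [541.8 -71.7] [540.4 -46.3]
208 292 323 [(304, 319)] [543.4 -71.6] [542.1 -47. ]
210 292 294 [] [545.1 -71.6] [545. -70.]
```

View pics/z_w6.png

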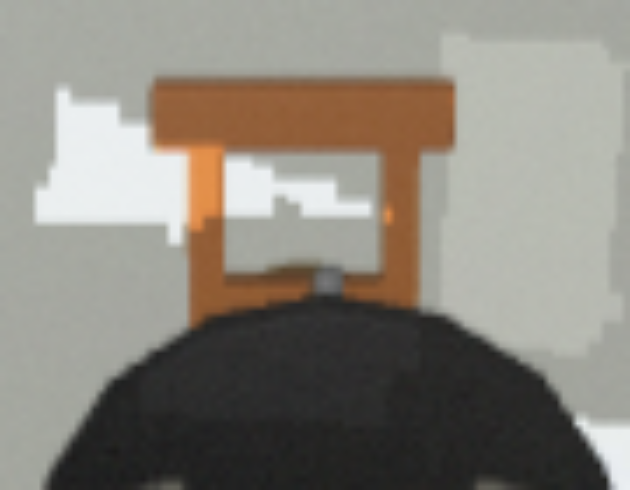

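```bash
python3 -m jog '[1,-1,-1,15,0,1,0,-1,15,0]';python3 - <<'E'
from h import *
snap('wrist','w7'); o=get_obs();print(o['tool_pos'],o['tcp_rot'],o['grip_width'],o['contact_force'],o['dq'].round(3))
E
python3 meas.py w7
```

```text
time: 6.95
tool_pos: [541.7, -59.3, 158.4]
tcp_rot: [3.132, 0.004, -3.089]
contact_force: [-0.1, -0.6, -0.3]
grip_width: 15.8
[540.58010986 -59.18785653 155.99228274] [ 3.13099376e+00 -4.19336332e-05 -3.08945646e+00] 15.696841007554152 [-0.96261355 -0.40302025 -3.637764  ] [-0.    -0.006 -0.007  0.     0.07  -0.005]
toe 203 [310, 311, 312, 313] [533.3 -59.3  72.9]
toe 204 [310, 312, 313] [533.9 -58.9  72.9]
toe 205 [310, 311, 312, 313] [534.5 -59.2  73.3]
toe 206 [305, 308, 310, 311, 312, 313, 314] [535.6 -59.5  72.2]
toe 207 [305, 306, 307, 308, 315, 316, 317] [540.3 -61.2  58.9]
176 287 335 [] [518.7 -76.9] [517.  -43.7]
178 287 335 [] [520.1 -76.8] [518.4 -43.6]
180 287 335 [] [521.5 -76.8] [519.8 -43.5]
182 287 335 [] [522.9 -76.7] [521.2 -43.4]
184 287 335 [] [524.4 -76.7] [522.6 -43.3]
186 292 329 [(298, 324)] [525.6 -73.2] [524.3 -47.3]
188 293 329 [(298, 324)] [527.  -72.4] [525.7 -47.3]
190 293 329 [(298, 324)] [528.4 -72.4] [527.2 -47.2]
192 293 329 [(298, 324)] [529.9 -72.3] [528.6 -47.1]
194 293 329 [(298, 324)] [531.3 -72.2] [530. -47.]
196 293 329 [(298, 324)] [532.8 -72.2] [531.5 -46.9]
198 293 329 [(298, 324)] [534.2 -72.1] [533.  -46.8]
200 293 329 [(298, 324)] [535.7 -72.1] [534.4 -46.7]
202 293 329 [(298, 324)] [537.2 -72. ] [535.9 -46.6]
204 293 329 [(298, 324)] [538.6 -72. ] [537.4 -46.5]
206 293 329 [(308, 314)] [540.1 -71.9] [538.8 -46.4]
208 293 329 [(304, 320)] [541.6 -71.8] [540.3 -46.3]
210 293 329 [(294, 329)] [543.1 -71.8] [541.8 -46.2]
```

View pics/z_w7.png

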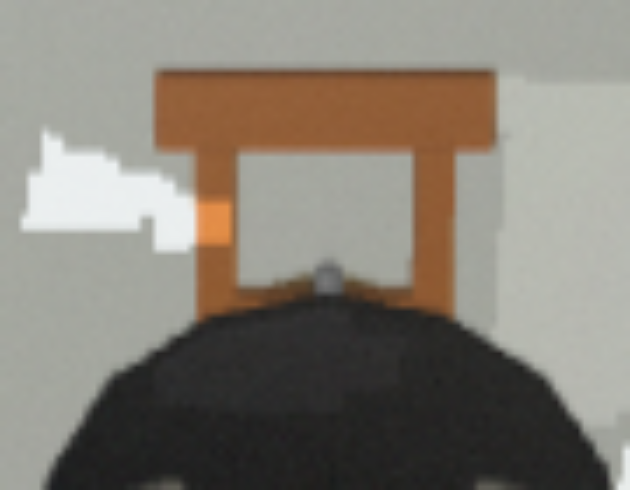

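```bash
python3 -m jog '[1,5.5,0,-2,0]';python3 - <<'E'
from h import *
snap('wrist','w8'); o=get_obs();print(o['tool_pos'],o['tcp_rot'],o['grip_width'],o['contact_force'],o['dq'].round(3))
E
python3 meas.py w8 | head -12
```

```text
time: 7.1
tool_pos: [535.7, -59.3, 157.3]
tcp_rot: [3.131, -0.001, -3.09]
contact_force: [0.8, -0.9, -1.5]
grip_width: 15.9
[534.65657282 -59.22775422 157.72803769] [ 3.13062771e+00 -1.40152222e-03 -3.08994819e+00] 15.949257583974843 [ 0.17186037  0.63090037 -0.95450894] [ 0.    -0.01  -0.015 -0.     0.007 -0.004]
toe 203 [310, 311, 312] [527.1 -59.4  71.2]
toe 204 [310, 311, 312, 313] [527.5 -59.   72.2]
toe 205 [310, 311, 312, 313] [528.2 -59.   71.8]
toe 206 [310, 311, 312, 313] [528.9 -58.9  72.1]
184 291 333 [] [517.5 -73.7] [516.  -44.5]
186 287 334 [] [519.1 -76.4] [517.4 -43.7]
188 287 334 [] [520.5 -76.3] [518.9 -43.6]
190 287 334 [] [521.9 -76.3] [520.3 -43.5]
192 287 334 [] [523.4 -76.2] [521.7 -43.4]
194 287 334 [] [524.8 -76.2] [523.2 -43.3]
196 292 328 [(297, 324)] [526.1 -72.6] [524.8 -47.4]
198 292 328 [(297, 324)] [527.5 -72.6] [526.3 -47.3]
```

View pics/z_w8.png

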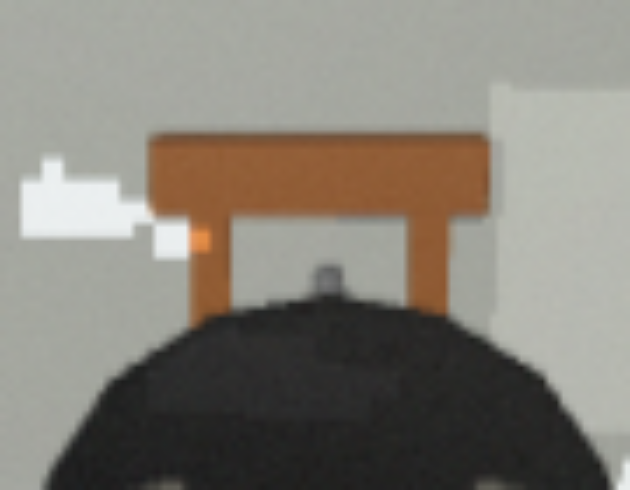

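```bash
python3 -m jog '[1,-1,0,8,0]';python3 - <<'E'
from h import *
snap('wrist','w9'); o=get_obs();print(o['tool_pos'],o['tcp_rot'],o['grip_width'],o['contact_force'],o['dq'].round(3))
E
python3 meas.py w9 | head -12
```

```text
time: 7.25
tool_pos: [536.6, -59.2, 150.9]
tcp_rot: [3.132, 0.002, -3.09]
contact_force: [0.9, -0.4, -0.4]
grip_width: 15.5
[535.85915764 -58.98176419 149.04807456] [ 3.13062365e+00 -1.10634581e-03 -3.09037642e+00] 16.185650911919485 [ 0.16656628  1.21347532 -1.86887114] [-0.003  0.004  0.012 -0.     0.032 -0.005]
toe 200 [305, 306, 307, 308, 309, 310, 311, 312, 313, 314, 315, 316, 317] [530.2 -59.1  50. ]
toe 201 [305, 306, 307, 308, 309, 310, 311, 312, 313, 314, 315, 316, 317] [530.8 -59.1  50.7]
toe 202 [305, 306, 307, 308, 309, 310, 311, 312, 313, 314, 315, 316, 317] [531.6 -59.1  50.3]
toe 203 [305, 306, 307, 308, 309, 310, 311, 312, 313, 314, 315, 316, 317] [532.2 -59.4  50.7]
toe 204 [305, 306, 307, 308, 309, 310, 311, 312, 313, 314, 315, 316, 317] [533.  -59.4  50.6]
toe 205 [305, 306, 307, 308, 309, 310, 311, 312, 313, 314, 315, 316, 317] [533.8 -59.3  50.4]
toe 206 [305, 306, 307, 308, 309, 310, 311, 312, 313, 314, 315, 316, 317] [534.4 -59.3  51. ]
toe 207 [305, 306, 307, 308, 309, 314, 315, 316, 317] [535.4 -60.3  50. ]
186 286 335 [] [518.8 -76.7] [517.1 -43.6]
188 286 335 [] [520.2 -76.7] [518.5 -43.5]
190 286 335 [] [521.6 -76.6] [519.9 -43.4]
192 286 335 [] [523.  -76.6] [521.3 -43.3]
```

View pics/z_w9.png

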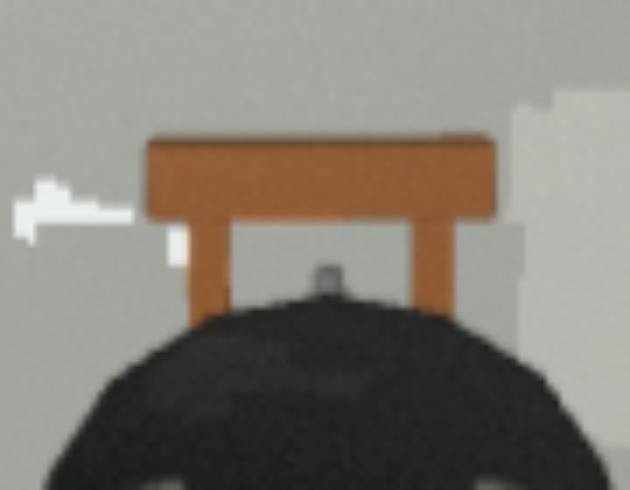

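```bash
python3 - <<'E'
from h import *
c,im,d=load('w9')
D=d[198:208,310:314];print(D.round(0)); print(onz(c,311.5,202.5,62),onz(c,311,195.5,59),onz(c,311,195.5,55))
E
python3 -m jog '[1,0,0,4,0]'; python3 -m jog '[1,0,0,2,0]'
```

```text
[[243. 242. 242. 241.]
 [242. 243. 241. 241.]
 [243. 243. 242. 242.]
 [242. 242. 241. 243.]
 [244. 242. 243. 242.]
 [227. 227. 227. 243.]
 [227. 227. 227. 227.]
 [227. 227. 227. 228.]
 [228. 227. 228. 229.]
 [170. 170. 170. 170.]]
[528.65205018 -58.9841298   62.        ] [524.56729389 -59.51035685  59.        ] [525.61164837 -59.42569797  55.        ]
time: 7.4
tool_pos: [536.3, -58.9, 145.2]
tcp_rot: [3.131, -0.0, -3.091]
contact_force: [0.3, 0.1, -0.7]
grip_width: 15.9
time: 7.5
tool_pos: [536.3, -58.9, 142.9]
tcp_rot: [3.131, -0.0, -3.091]
contact_force: [-0.2, -0.4, -1.0]
grip_width: 16.0
```

```bash
python3 -m jog '[1,0,0,1.5,0]'; python3 -m jog '[1,0,0,1.5,0]'
```

```text
time: 7.6
tool_pos: [536.4, -58.8, 141.3]
tcp_rot: [3.131, -0.0, -3.091]
contact_force: [0.1, -0.2, -1.3]
grip_width: 15.8
time: 7.7
tool_pos: [536.5, -58.8, 139.8]
tcp_rot: [3.131, 0.0, -3.091]
contact_force: [-0.2, -0.1, -0.3]
grip_width: 16.1
```

```bash
python3 -m jog '[1,0,0,1,0]'
```

```text
time: 7.8
tool_pos: [536.5, -58.8, 138.7]
tcp_rot: [3.131, 0.0, -3.091]
contact_force: [0.2, -0.4, -1.1]
grip_width: 15.9
```

```bash
python3 -m jog '[1,0,0,0.8,0]';python3 -m jog '[1,0,0,0.8,0]'
```

```text
time: 7.9
tool_pos: [536.6, -58.9, 137.9]
tcp_rot: [3.131, 0.0, -3.091]
contact_force: [-1.6, -0.9, 2.0]
grip_width: 15.4
time: 8.0
tool_pos: [536.8, -58.9, 137.7]
tcp_rot: [3.131, 0.001, -3.091]
contact_force: [-2.2, 0.2, 8.7]
grip_width: 16.0
```

```bash
python3 -m jog '[1,0,0,-1.2,0]';python3 -m jog '[1,2,0,0,0]'
```

```text
time: 8.1
tool_pos: [536.7, -58.9, 139.0]
tcp_rot: [3.131, 0.001, -3.091]
contact_force: [0.2, -0.0, -1.0]
grip_width: 16.0
time: 8.2
tool_pos: [535.0, -59.1, 139.2]
tcp_rot: [3.131, 0.002, -3.091]
contact_force: [0.8, -0.5, -1.0]
grip_width: 16.0
```

```bash
python3 -m jog '[1,2,0,0.3,0]';python3 -m jog '[1,2,0,0.1,0]'
```

```text
time: 8.3
tool_pos: [532.8, -59.2, 138.9]
tcp_rot: [3.131, 0.002, -3.091]
contact_force: [0.1, -0.7, -0.5]
grip_width: 15.6
time: 8.4
tool_pos: [530.6, -59.3, 138.6]
tcp_rot: [3.131, 0.002, -3.091]
contact_force: [0.2, -0.3, -0.8]
grip_width: 15.5
```

```bash
python3 -m jog '[1,2,0,0.1,0]'
```

```text
time: 8.5
tool_pos: [528.6, -59.4, 138.5]
tcp_rot: [3.131, 0.002, -3.091]
contact_force: [3.5, 0.6, -0.6]
grip_width: 16.0
```

```bash
python3 -m jog '[1,1.5,0,0.1,0]'
```

```text
time: 8.6
tool_pos: [527.7, -59.6, 138.7]
tcp_rot: [3.132, 0.004, -3.091]
contact_force: [3.3, 0.4, -0.8]
grip_width: 15.9
```

```bash
python3 -m jog '[1,2,0,0.2,0]'
```

```text
time: 8.7
tool_pos: [526.9, -59.9, 138.9]
tcp_rot: [3.133, 0.008, -3.091]
contact_force: [5.8, 0.8, -0.9]
grip_width: 15.8
```

```bash
python3 -m jog '[1,2.5,0,0.2,0]'
```

```text
time: 8.8
tool_pos: [525.9, -60.3, 139.3]
tcp_rot: [3.133, 0.012, -3.092]
contact_force: [5.9, 0.7, -1.3]
grip_width: 15.4
```

```bash
python3 -m jog '[1,2.5,0,0.2,0]'
```

```text
time: 8.9
tool_pos: [525.1, -60.6, 139.8]
tcp_rot: [3.134, 0.017, -3.092]
contact_force: [6.5, 0.6, -1.4]
grip_width: 15.8
```

```bash
python3 -m jog '[1,4,0.2,1,0]'
```

```text
time: 9.0
tool_pos: [523.1, -61.0, 139.6]
tcp_rot: [3.135, 0.023, -3.092]
contact_force: [6.6, -0.1, -1.9]
grip_width: 15.7
```

```bash
python3 -m jog '[1,4,0.2,1,0]'
```

```text
time: 9.1
tool_pos: [521.0, -61.2, 139.3]
tcp_rot: [3.136, 0.028, -3.092]
contact_force: [6.4, 1.0, -1.1]
grip_width: 16.2
```

```bash
python3 -m jog '[1,5,0.3,0.8,0]'
```

```text
time: 9.2
tool_pos: [518.0, -61.4, 139.2]
tcp_rot: [3.138, 0.034, -3.093]
contact_force: [6.3, -0.3, -1.4]
grip_width: 15.9
```

```bash
python3 -m jog '[1,5,0.3,0.8,0]'
```

```text
time: 9.3
tool_pos: [514.9, -61.6, 139.1]
tcp_rot: [3.139, 0.039, -3.093]
contact_force: [6.6, 0.8, -1.6]
grip_width: 15.7
```

```bash
python3 -m jog '[1,5,0.3,0.8,0]'
```

```text
time: 9.4
tool_pos: [511.8, -61.8, 138.9]
tcp_rot: [3.14, 0.045, -3.093]
contact_force: [6.4, 0.5, -1.2]
grip_width: 15.7
```

```bash
python3 - <<'E'
from h import *
snap('wrist','w10'); o=get_obs();print(o['tool_pos'],o['tcp_rot'],o['contact_force'])
E
python3 meas.py w10 | grep -v toe; python3 - <<'E'
from h import *
c,im,d=load('w10');h,s,v=[x.astype(int) for x in cv2.split(cv2.cvtColor(im,cv2.COLOR_RGB2HSV))]
m=(h<22)&(s>110);m[:150]=0;m[230:]=0;m[:,:270]=0;m[:,360:]=0
P=cloud(c,d);q=np.argwhere(m);print(q.min(0),q.max(0));print(np.percentile(P[m][:,2],[5,50,95]))
E
```

```text
[511.15076634 -61.75148739 138.84185511] [ 3.13949775  0.04405332 -3.09327931] [ 5.33323227  0.23970221 -1.57433936]
[215 284] [224 335]
[57.56956271 59.51786352 60.92969057]
```

View pics/z_w10.png

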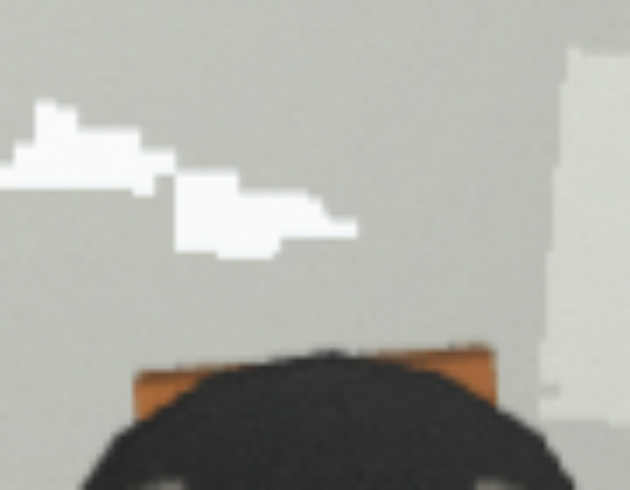

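```bash
python3 - <<'E'
from h import *
for t in ['w9','w10']:
    c,im,d=load(t)
    C=np.array(c['R']);tc=np.array(c['t'])
    print(t,[d[r,311].round(0) for r in range(200,236,3)])
c,im,d=load('w10')
for p in [(284,217.5),(335.5,214.5)]: print(onz(c,*p,59))
cv2.imwrite('pics/w10b.png',im[190:400,230:400,::-1].repeat(3,0).repeat(3,1)[:600])
c,im,d=snap('side','s10');u,v=map(int,proj(c,[515,-60,100]))
cv2.imwrite('pics/s10z.png',cv2.resize(im[v-45:v+45,u-60:u+60],None,fx=6,fy=6)[:,:,::-1])
E
```

```text
w9 [np.float32(243.0), np.float32(227.0), np.float32(227.0), np.float32(166.0), np.float32(168.0), np.float32(168.0), np.float32(168.0), np.float32(169.0), np.float32(169.0), np.float32(171.0), np.float32(170.0), np.float32(171.0)]
w10 [np.float32(230.0), np.float32(232.0), np.float32(231.0), np.float32(231.0), np.float32(232.0), np.float32(0.0), np.float32(171.0), np.float32(172.0), np.float32(173.0), np.float32(173.0), np.float32(172.0), np.float32(173.0)]
[515.85910226 -79.78658756  59.        ]
[512.11881241 -46.15385168  59.        ]
```

View pics/w10b.png

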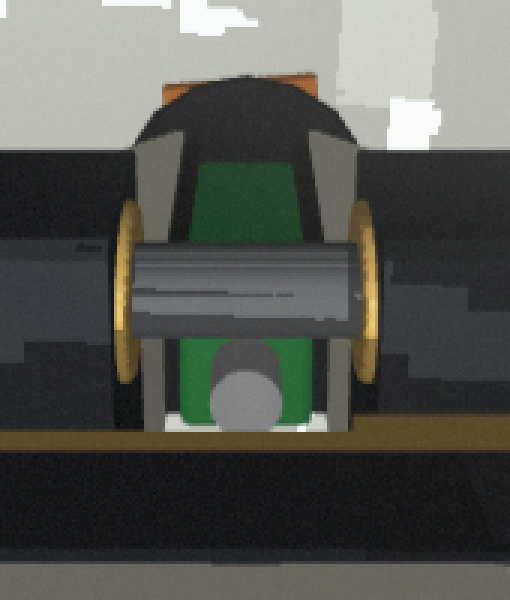

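View pics/s10z.png

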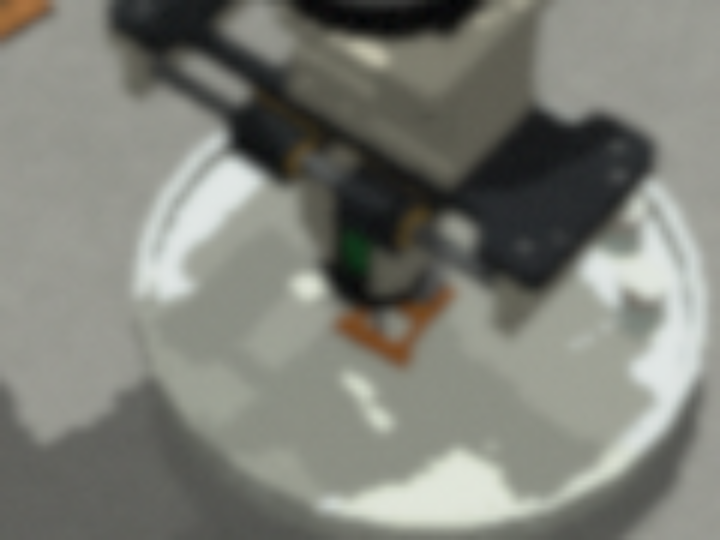

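The pick has swung in the pinch: the tool went 17 mm but the clip only about 3.5 mm. I'll straighten it by backing the blade against the eye's near edge. Then I'll turn the tool 90° so the pull lies along the jaw axis, where the flat pads resist tilting.

```bash
python3 -m jog '[1,-5,0,0,0,1,-5,0,0,0]'; python3 -m jog '[1,-4,0,0,0]'
```

```text
time: 9.7
tool_pos: [520.4, -61.1, 139.3]
tcp_rot: [3.139, 0.041, -3.093]
contact_force: [-0.7, 0.1, -0.3]
grip_width: 16.1
time: 9.8
tool_pos: [524.3, -60.8, 139.2]
tcp_rot: [3.139, 0.04, -3.093]
contact_force: [0.8, -1.0, -1.5]
grip_width: 15.6
```

```bash
python3 -m jog '[1,-3,0,0,0]'
```

```text
time: 9.9
tool_pos: [526.2, -60.6, 138.9]
tcp_rot: [3.138, 0.036, -3.093]
contact_force: [-6.6, -1.2, 2.5]
grip_width: 15.8
```

```bash
python3 -m jog '[1,-3,0,0,0]'
```

```text
time: 10.0
tool_pos: [527.1, -60.3, 138.2]
tcp_rot: [3.138, 0.029, -3.092]
contact_force: [-7.2, -0.8, 1.9]
grip_width: 15.6
```

```bash
python3 -m jog '[1,-4,0,0,0]'
```

```text
time: 10.1
tool_pos: [529.1, -60.1, 137.9]
tcp_rot: [3.137, 0.024, -3.092]
contact_force: [-7.5, -1.1, 7.1]
grip_width: 15.7
```

```bash
python3 -m jog '[1,-4,0,0,0]'
```

```text
time: 10.2
tool_pos: [531.5, -59.9, 137.9]
tcp_rot: [3.137, 0.019, -3.091]
contact_force: [-6.9, -0.6, 6.2]
grip_width: 15.6
```

```bash
python3 -m jog '[1,-4,0,-1,0]'
```

```text
time: 10.3
tool_pos: [533.3, -59.8, 138.1]
tcp_rot: [3.136, 0.012, -3.091]
contact_force: [-6.5, -1.8, -2.8]
grip_width: 16.2
```

```bash
python3 -m jog '[1,-4,0,-0.7,0]'
```

```text
time: 10.4
tool_pos: [535.1, -59.7, 138.1]
tcp_rot: [3.136, 0.006, -3.09]
contact_force: [-5.9, -2.4, 1.5]
grip_width: 16.2
```

```bash
python3 -m jog '[1,-3,0,-0.5,0]'; python3 - <<'E'
from h import *
c,im,d=snap('wrist','w11'); o=get_obs();print(o['tool_pos'],o['tcp_rot'],o['contact_force'])
cv2.imwrite('pics/z_w11.png',cv2.resize(im[150:350,230:400],None,fx=3,fy=3)[:,:,::-1])
print([d[r,311].round(0) for r in range(196,236,3)])
E
python3 meas.py w11|head -12
```

```text
time: 10.5
tool_pos: [536.2, -59.7, 138.0]
tcp_rot: [3.136, -0.0, -3.09]
contact_force: [-5.7, -2.7, 4.4]
grip_width: 16.0
[536.33448395 -59.66296204 138.03554423] [ 3.13565540e+00 -3.95143329e-04 -3.08965953e+00] [-7.20318645 -1.98617196  3.02495863]
[np.float32(219.0), np.float32(220.0), np.float32(221.0), np.float32(230.0), np.float32(230.0), np.float32(170.0), np.float32(168.0), np.float32(169.0), np.float32(170.0), np.float32(171.0), np.float32(171.0), np.float32(171.0), np.float32(170.0), np.float32(172.0)]
toe 200 [305, 306, 307, 308, 309, 310, 311, 312, 313, 314, 315, 316, 317] [523.4 -60.5  59.7]
toe 201 [305, 306, 307, 308, 309, 310, 311, 312, 313, 314, 315, 316, 317] [524.1 -60.4  59.5]
toe 202 [305, 306, 307, 308, 309, 310, 311, 312, 313, 314, 315, 316, 317] [525.  -60.4  59. ]
toe 203 [305, 306, 307, 308, 309, 310, 311, 312, 313, 314, 315, 316, 317] [525.8 -60.3  58.7]
toe 204 [305, 306, 307, 308, 309, 310, 311, 312, 313, 314, 315, 316, 317] [528.9 -60.1  49.8]
toe 205 [305, 306, 307, 308, 309, 310, 311, 312, 313, 314, 315, 316, 317] [529.5 -60.1  50. ]
toe 206 [305, 306, 307, 308, 309, 310, 311, 312, 313, 314, 315, 316, 317] [530.2 -60.1  50.2]
toe 207 [305, 306, 307, 308, 309, 310, 311, 312, 313, 314, 315, 316, 317] [530.8 -60.   50.4]
toe 208 [305, 306, 307, 308, 309, 310, 311, 312, 313, 314, 315, 316, 317] [531.5 -60.   50.4]
190 317 333 [] [516.8 -56.9] [516.3 -46.7]
192 290 334 [] [519.  -74.1] [517.6 -46. ]
194 282 334 [] [520.6 -79.2] [518.9 -45.9]
```

View pics/z_w11.png

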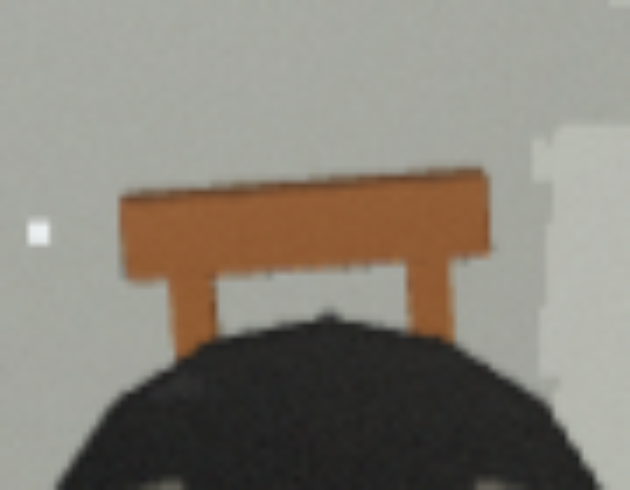

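```bash
python3 -m jog '[1,-4,0,-0.8,0]'; python3 -m jog '[1,-4,0,-0.8,0]'
```

```text
time: 10.65
tool_pos: [538.0, -59.6, 138.1]
tcp_rot: [3.135, -0.007, -3.089]
contact_force: [-6.3, -1.4, 1.0]
grip_width: 16.1
time: 10.75
tool_pos: [539.9, -59.5, 138.1]
tcp_rot: [3.135, -0.013, -3.089]
contact_force: [-5.9, -1.1, 2.0]
grip_width: 16.0
```

```bash
python3 -m jog '[1,-3,0,-0.8,0]'; python3 - <<'E'
from h import *
c,im,d=snap('wrist','w12'); o=get_obs();print(o['tool_pos'],o['tcp_rot'],o['contact_force'])
print([d[r,311].round(0) for r in range(196,236,3)])
E
python3 meas.py w12|tail -8
```

```text
time: 10.85
tool_pos: [540.7, -59.5, 138.1]
tcp_rot: [3.135, -0.02, -3.088]
contact_force: [-6.4, -1.6, 2.8]
grip_width: 15.6
[540.87592999 -59.4676284  138.04705017] [ 3.13443275 -0.02017573 -3.08830951] [-6.59689134 -1.36091455  1.98937607]
[np.float32(219.0), np.float32(229.0), np.float32(230.0), np.float32(231.0), np.float32(170.0), np.float32(167.0), np.float32(168.0), np.float32(168.0), np.float32(169.0), np.float32(169.0), np.float32(170.0), np.float32(171.0), np.float32(170.0), np.float32(172.0)]
198 283 328 [(311, 323)] [526.3 -78.4] [524.8 -49.4]
200 289 328 [(294, 323)] [527.5 -74.4] [526.1 -49.3]
202 289 328 [(295, 323)] [528.8 -74.4] [527.5 -49.2]
204 290 328 [(295, 324)] [530.1 -73.7] [528.8 -49.1]
206 290 329 [(295, 324)] [531.4 -73.6] [530.1 -48.4]
208 290 329 [(295, 324)] [532.8 -73.6] [531.5 -48.3]
210 290 329 [(295, 324)] [534.1 -73.5] [532.8 -48.2]
212 290 293 [] [535.5 -73.5] [535.4 -71.5]
```

View pics/z_w12.png

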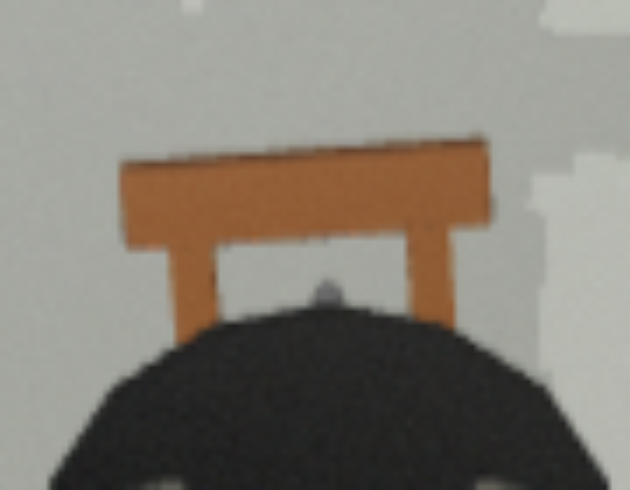

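```bash
python3 -m jog '[1,4,0,-1,0,1,0,0,-10,0]'; python3 -m jog '[1,0,0,-14,0,1,0,0,-14,0]'
```

```text
time: 11.1
tool_pos: [535.8, -59.5, 147.7]
tcp_rot: [3.133, -0.025, -3.088]
contact_force: [-0.8, -0.0, -0.4]
grip_width: 16.0
time: 11.3
tool_pos: [536.7, -59.5, 177.0]
tcp_rot: [3.133, -0.025, -3.088]
contact_force: [0.6, -0.5, -0.7]
grip_width: 15.9
```

```bash
python3 -m jog '[1,0,0,0,8.5,1,0,0,0,8.5,1,0,0,0,8.5,1,0,0,0,8.5,1,0,0,0,8.5]'; python3 -m jog '[1,0,0,0,8.5,1,0,0,0,8.5,1,0,0,0,8.5,1,0,0,0,8.5,1,0,0,0,8.5]'; python3 - <<'E'
from h import *
c,im,d=snap('wrist','w13');snap('side','s13');snap('scene','c13'); o=get_obs();print(o['tool_pos'],o['tcp_rot'],o['contact_force'],o['joint_positions'])
c,im,d=load('s13');u,v=map(int,proj(c,[535,-60,100]))
a=cv2.resize(im[v-30:v+30,u-32:u+32],None,fx=6,fy=6)
c,im,d=load('c13');u,v=map(int,proj(c,[535,-60,100]))
b=cv2.resize(im[v-30:v+30,u-32:u+32],None,fx=6,fy=6)
cv2.imwrite('pics/z13.png',np.hstack([a,b])[:,:,::-1])
E
```

```text
time: 11.8
tool_pos: [540.6, -59.7, 184.3]
tcp_rot: [-3.138, -0.013, 2.44]
contact_force: [-0.3, 0.0, -1.3]
grip_width: 15.7
time: 12.3
tool_pos: [543.1, -59.6, 189.1]
tcp_rot: [-3.138, -0.005, 1.69]
contact_force: [-0.4, -0.4, -0.1]
grip_width: 15.9
[543.01278409 -59.64935209 188.90165272] [-3.13807549 -0.0051091   1.69971196] [-0.51124101  0.24068569 -0.93734646] [-0.25158817  0.44004983  1.55579935  0.00376441  1.15090921 -0.38205626]
```

View pics/w13.png

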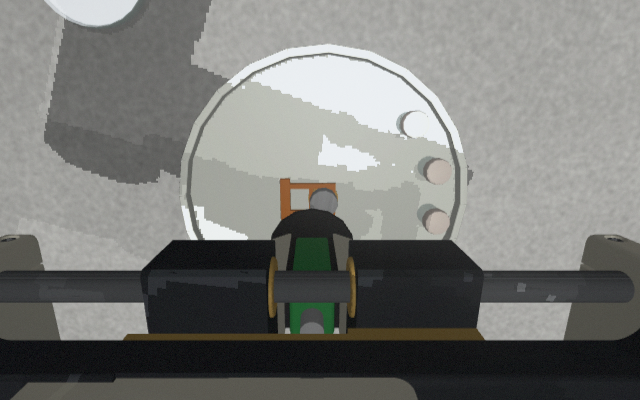

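View pics/z13.png

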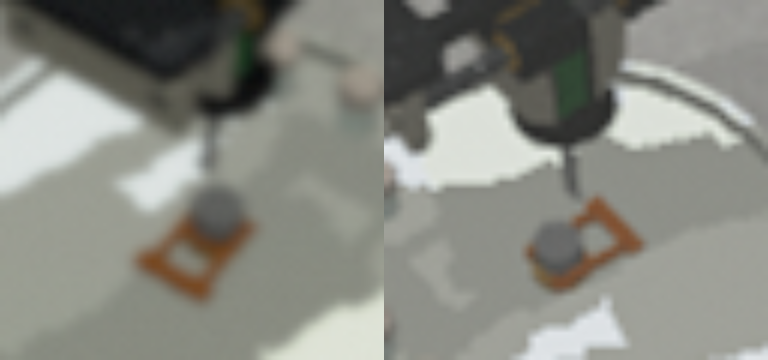

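```bash
python3 - <<'E'
from h import *
c,im,d=load('w13')
h,s,v=[x.astype(int) for x in cv2.split(cv2.cvtColor(im,cv2.COLOR_RGB2HSV))]
m=(h<22)&(s>110)
for r in range(176,224,3):
    x=[k for k in range(270,345) if m[r,k]]
    if x: print(r,x[0],x[-1],[(x[i],x[i+1]) for i in range(len(x)-1) if x[i+1]-x[i]>3])
cv2.imwrite('pics/z_w13.png',cv2.resize(im[165:235,265:355],None,fx=7,fy=7)[:,:,::-1])
E
```

```text
179 280 289 []
182 280 289 []
185 280 334 []
188 280 334 [(300, 304), (317, 328)]
191 280 335 [(289, 309), (313, 333)]
194 281 336 [(289, 309), (311, 335)]
197 281 309 [(289, 309)]
200 281 289 []
203 281 289 []
206 281 309 [(290, 309)]
209 281 290 []
212 281 293 []
215 281 289 []
218 281 284 []
```

View pics/z_w13.png

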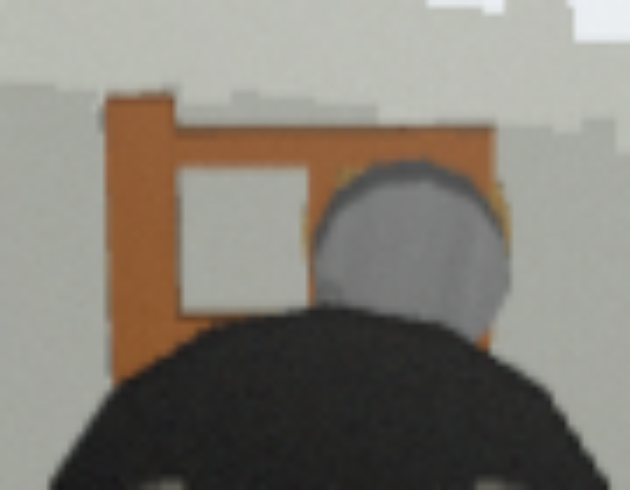

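```bash
python3 - <<'E'
from h import *
from scipy.spatial.transform import Rotation as Ro
c,im,d=load('w13')
E=onz(c,300,199.4,58.5);print('eye',E, 'edges',[onz(c,265+p[0]/7,165+p[1]/7,59).round(1) for p in [(180,168),(308,168),(310,312),(182,315)]])
print('spindle',onz(c,265+412/7,165+272/7,72))
o=get_obs();R=Ro.from_euler('xyz',o['tcp_rot']).as_matrix();p=o['tool_pos']
tip=p+R@np.array([1.4,-.5,87.8]);print('tip axis',tip)
tgt=E-2*R[:,0];D=tgt-tip;print('tool shift',(R.T@np.array([D[0],D[1],0])).round(1), 'floor at TCPz', o['tool_pos'][2]-(tip[2]-50))
E
```

```text
eye [534.08174286 -61.01709372  58.5       ] edges [array([525.8, -53.3,  59. ]), array([540.2, -51.5,  59. ]), array([542.5, -68.4,  59. ]), array([527.9, -70.6,  59. ])]
spindle [552.62616507 -58.65530278  72.        ]
tip axis [541.97304562 -57.92012305 101.11225295]
tool shift [-4.1 -8.2  0. ] floor at TCPz 137.78939976359618
```

```bash
cat > st.py <<'E'
from h import *
from scipy.spatial.transform import Rotation as Ro
o=get_obs();R=Ro.from_euler('xyz',o['tcp_rot']).as_matrix();p=o['tool_pos']
tip=p+R@np.array([1.4,-.5,87.8]);E=np.array([533.6,-61.0,0])
D=E-2*R[:,0]-tip;print('tip',tip.round(1),'shift to eye',(R.T@np.array([D[0],D[1],0])).round(1),'tool',p.round(1),o['tcp_rot'].round(3),'F',o['contact_force'].round(1),o['dq'].round(3))
E
python3 -m jog '[1,-4,-8.5,0,0,1,0,0,14,0]';python3 st.py
```

```text
time: 12.65
tool_pos: [535.6, -65.2, 176.8]
tcp_rot: [3.141, -0.003, 1.708]
contact_force: [0.3, 0.4, -1.3]
grip_width: 15.8
tip [534.9 -63.6  89. ] shift to eye [ 0.8 -1.   0. ] tool [535.6 -65.2 176.8] [ 3.141e+00 -3.000e-03  1.708e+00] F [ 0.3  0.4 -1.3] [ 0.01   0.176  0.198  0.01  -0.367 -0.037]
```

```bash
python3 -m jog '[1,0.5,-0.5,10,0,1,0.3,-0.5,8,0]';python3 - <<'E'
from h import *
c,im,d=snap('wrist','w14');cv2.imwrite('pics/z_w14.png',cv2.resize(im[165:235,265:355],None,fx=6,fy=6)[:,:,::-1])
c,im,d=snap('side','s14');u,v=map(int,proj(c,[533,-60,70]))
a=cv2.resize(im[v-30:v+30,u-32:u+32],None,fx=6,fy=6)
c,im,d=snap('scene','c14');u,v=map(int,proj(c,[533,-60,70]))
b=cv2.resize(im[v-30:v+30,u-32:u+32],None,fx=6,fy=6)
cv2.imwrite('pics/z14.png',np.hstack([a,b])[:,:,::-1])
E
python3 st.py
```

```text
time: 12.85
tool_pos: [533.5, -65.0, 157.9]
tcp_rot: [3.141, -0.003, 1.712]
contact_force: [0.0, -0.2, -0.8]
grip_width: 16.0
tip [532.6 -63.2  70.1] shift to eye [ 0.   1.3 -0. ] tool [533.5 -64.8 157.9] [-3.141 -0.004  1.711] F [ 0.1 -0.2 -0.5] [ 0.003 -0.011 -0.022  0.001  0.006  0.007]
```

View pics/z_w14.png

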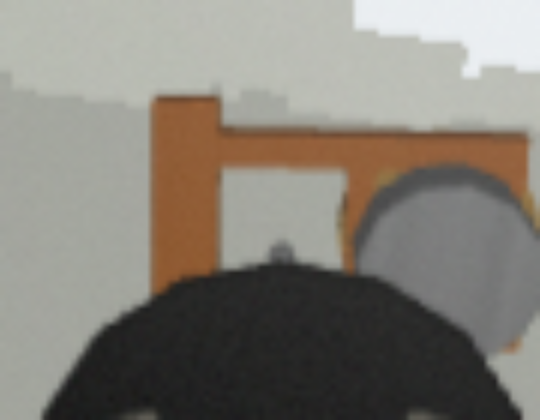

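View pics/z14.png

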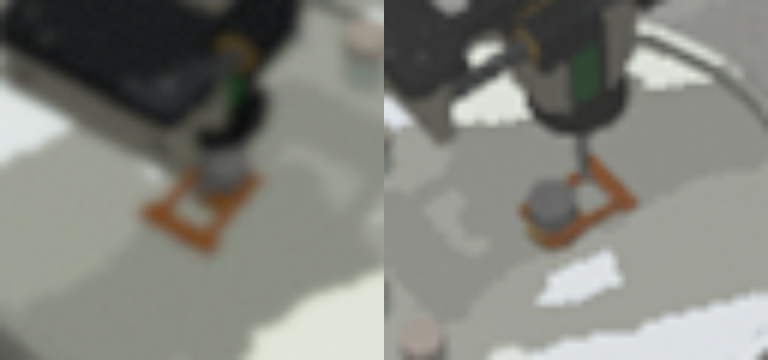

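```bash
python3 - <<'E'
from h import *
c,im,d=load('w14');print('toe',onz(c,312,205,70),onz(c,312,205,72),'edge',onz(c,312,193,59),[d[r,312].round(0) for r in range(202,212)])
E
python3 -m jog '[1,0,0.3,7,0]';python3 -m jog '[1,0,0,5,0]';python3 st.py
```

```text
toe [533.32657662 -57.87752035  70.        ] [533.24361164 -57.30796545  72.        ] edge [532.54503095 -52.34081791  59.        ] [np.float32(249.0), np.float32(250.0), np.float32(249.0), np.float32(251.0), np.float32(228.0), np.float32(228.0), np.float32(228.0), np.float32(169.0), np.float32(170.0), np.float32(168.0)]
time: 13.1
tool_pos: [534.6, -64.9, 151.7]
tcp_rot: [3.14, -0.003, 1.711]
contact_force: [0.6, 0.0, -0.2]
grip_width: 15.8
time: 13.2
tool_pos: [534.6, -64.9, 146.4]
tcp_rot: [3.14, -0.003, 1.711]
contact_force: [-0.1, 0.8, -0.6]
grip_width: 15.8
tip [534.  -63.3  58.6] shift to eye [ 0.4 -0.1  0. ] tool [534.6 -64.9 146.4] [ 3.140e+00 -3.000e-03  1.711e+00] F [-0.1  0.8 -0.6] [ 0.     0.052  0.046  0.001 -0.124 -0.004]
```

```bash
python3 -m jog '[1,0,0,4,0]';python3 -m jog '[1,0,0,2,0]'
```

```text
time: 13.3
tool_pos: [534.7, -64.9, 142.0]
tcp_rot: [3.14, -0.003, 1.712]
contact_force: [0.0, 0.4, -0.8]
grip_width: 15.7
time: 13.4
tool_pos: [534.6, -64.9, 139.5]
tcp_rot: [3.14, -0.003, 1.712]
contact_force: [-0.1, -0.1, -1.2]
grip_width: 16.0
```

```bash
python3 -m jog '[1,0,0,1.2,0]';python3 st.py
```

```text
time: 13.5
tool_pos: [534.6, -64.8, 138.0]
tcp_rot: [3.141, -0.003, 1.712]
contact_force: [-0.4, -0.6, -0.6]
grip_width: 15.9
tip [533.9 -63.2  50.2] shift to eye [ 0.2 -0.   0. ] tool [534.6 -64.8 138. ] [ 3.141e+00 -3.000e-03  1.712e+00] F [-0.4 -0.6 -0.6] [ 0.     0.018  0.014  0.    -0.032 -0.003]
```

```bash
python3 -m jog '[1,0,-3,-1,0]'; python3 -m jog '[1,0,-2,0,0]'
```

```text
time: 13.6
tool_pos: [531.7, -65.2, 138.8]
tcp_rot: [3.141, -0.003, 1.712]
contact_force: [0.4, -0.2, -0.3]
grip_width: 15.5
time: 13.7
tool_pos: [529.5, -65.5, 139.0]
tcp_rot: [3.141, -0.003, 1.712]
contact_force: [-0.9, 0.1, -0.7]
grip_width: 15.8
```

```bash
python3 -m jog '[1,0,-2,0,0]'
```

```text
time: 13.8
tool_pos: [527.4, -65.8, 139.2]
tcp_rot: [3.14, -0.003, 1.712]
contact_force: [-0.5, 0.9, -1.3]
grip_width: 15.8
```

```bash
python3 -m jog '[1,0,-2.5,0,0]'
```

```text
time: 13.9
tool_pos: [525.5, -66.2, 139.5]
tcp_rot: [3.138, -0.003, 1.712]
contact_force: [4.4, 1.2, -1.4]
grip_width: 15.7
```

```bash
python3 -m jog '[1,0,-3,0.2,0]'; python3 st.py
```

```text
time: 14.0
tool_pos: [524.2, -66.6, 140.1]
tcp_rot: [3.133, -0.002, 1.711]
contact_force: [7.6, 2.5, -1.2]
grip_width: 16.0
tip [524.2 -65.   52.3] shift to eye [0.7 9.9 0.1] tool [524.2 -66.6 140.1] [ 3.133e+00 -2.000e-03  1.711e+00] F [ 7.6  2.5 -1.2] [-0.021 -0.051  0.069  0.015 -0.068 -0.028]
```

```bash
python3 -m jog '[1,0,-3,1,0]'
```

```text
time: 14.1
tool_pos: [523.3, -67.0, 140.1]
tcp_rot: [3.127, -0.001, 1.711]
contact_force: [8.0, 2.6, -1.3]
grip_width: 15.5
```

```bash
python3 -m jog '[1,0,-3,1,0]';python3 st.py
```

```text
time: 14.2
tool_pos: [522.7, -67.4, 140.1]
tcp_rot: [3.12, 0.0, 1.71]
contact_force: [8.5, 2.3, -1.8]
grip_width: 15.6
tip [523.9 -65.8  52.3] shift to eye [ 1.4 10.3  0.2] tool [522.7 -67.4 140.1] [3.12 0.   1.71] F [ 8.5  2.3 -1.8] [-0.021 -0.041  0.073  0.019 -0.098 -0.025]
```

```bash
python3 -m jog '[1,0.5,-5,1,0]'
```

```text
time: 14.3
tool_pos: [520.7, -67.6, 140.3]
tcp_rot: [3.112, 0.002, 1.709]
contact_force: [8.8, 3.5, -1.5]
grip_width: 16.2
```

```bash
python3 -m jog '[1,0.5,-5,1,0]';python3 st.py
```

```text
time: 14.4
tool_pos: [518.9, -67.8, 140.6]
tcp_rot: [3.103, 0.004, 1.709]
contact_force: [10.3, 2.3, -1.1]
grip_width: 16.0
tip [521.6 -66.4  52.8] shift to eye [ 1.7 12.6  0.5] tool [518.9 -67.8 140.6] [3.103 0.004 1.709] F [10.3  2.3 -1.1] [-0.026 -0.071  0.12   0.026 -0.134 -0.035]
```

```bash
python3 -m jog '[1,0.6,-5,2,0]';python3 - <<'E'
from h import *
c,im,d=snap('wrist','w15');cv2.imwrite('pics/z_w15.png',cv2.resize(im[165:235,255:365],None,fx=6,fy=6)[:,:,::-1])
E
python3 st.py
```

```text
time: 14.5
tool_pos: [516.9, -68.1, 139.9]
tcp_rot: [3.094, 0.006, 1.708]
contact_force: [7.7, 2.0, -1.2]
grip_width: 16.0
tip [519.2 -66.6  51.8] shift to eye [ 1.5 15.   0.7] tool [515.9 -67.9 139.5] [3.096 0.005 1.708] F [ 4.   1.1 -1.7] [-0.001  0.008  0.001 -0.022  0.052  0.006]
```

View pics/z_w15.png

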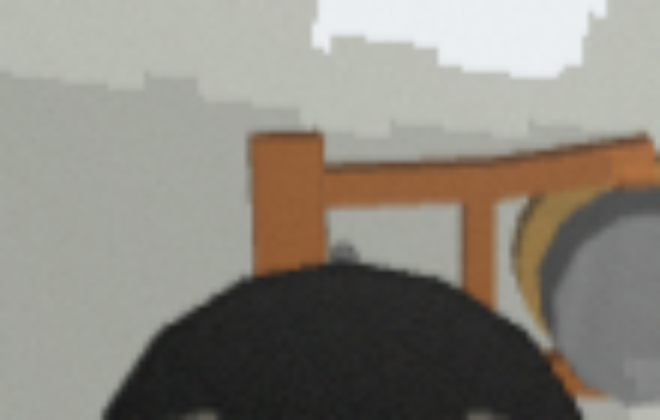

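```bash
python3 -m jog '[1,0.4,-5,0.5,0]'; python3 st.py
```

```text
time: 14.65
tool_pos: [511.6, -68.4, 139.3]
tcp_rot: [3.093, 0.006, 1.708]
contact_force: [-0.4, -0.4, -0.3]
grip_width: 15.8
tip [515.2 -67.   51.6] shift to eye [ 1.4 19.   0.9] tool [511.6 -68.4 139.3] [3.093 0.006 1.708] F [-0.4 -0.4 -0.3] [-0.037 -0.086  0.163  0.006 -0.096 -0.043]
```

```bash
python3 -m jog '[1,0.4,-5,0.2,0]'; python3 st.py
```

```text
time: 14.75
tool_pos: [506.0, -68.6, 138.9]
tcp_rot: [3.094, 0.006, 1.709]
contact_force: [0.0, -1.4, -0.8]
grip_width: 16.0
tip [509.5 -67.3  51.2] shift to eye [ 0.9 24.7  1.2] tool [506.  -68.6 138.9] [3.094 0.006 1.709] F [ 0.  -1.4 -0.8] [-0.037 -0.078  0.143  0.003 -0.069 -0.04 ]
```

```bash
python3 -m jog '[1,0.3,-5,0.2,0]'; python3 st.py
```

```text
time: 14.85
tool_pos: [500.2, -69.1, 138.4]
tcp_rot: [3.095, 0.006, 1.709]
contact_force: [0.0, 0.4, -0.8]
grip_width: 15.9
tip [503.6 -67.7  50.6] shift to eye [ 0.5 30.6  1.4] tool [500.2 -69.1 138.4] [3.095 0.006 1.709] F [ 0.   0.4 -0.8] [-0.041 -0.076  0.154 -0.    -0.066 -0.044]
```

```bash
python3 -m jog '[1,0.2,-5,-0.6,0]'; python3 -m jog '[1,0.2,-5,-0.3,0]'; python3 -m jog '[1,0.2,-4,-0.3,0]';python3 - <<'E'
from h import *
c,im,d=snap('wrist','w16')
E
python3 st.py
```

```text
time: 14.95
tool_pos: [494.1, -69.5, 138.5]
tcp_rot: [3.096, 0.006, 1.709]
contact_force: [0.5, -0.7, -0.6]
grip_width: 15.6
time: 15.05
tool_pos: [488.3, -70.1, 138.5]
tcp_rot: [3.097, 0.006, 1.709]
contact_force: [0.1, 0.1, -0.7]
grip_width: 15.9
time: 15.15
tool_pos: [483.6, -70.5, 138.5]
tcp_rot: [3.097, 0.005, 1.709]
contact_force: [0.5, -0.1, -0.7]
grip_width: 15.8
tip [486.1 -69.   50.7] shift to eye [-0.6 48.1  2.1] tool [482.9 -70.4 138.5] [3.098 0.005 1.709] F [-0.   0.4 -0.2] [ 0.006  0.012 -0.021  0.002  0.005  0.01 ]
```

View pics/w16.png

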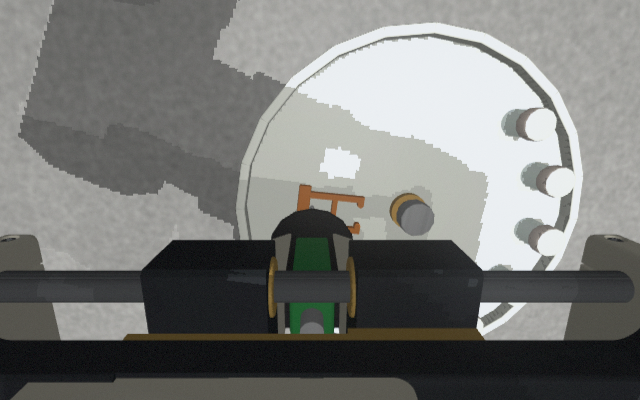

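The clip is clear of the spindle head at (412,215), with its bridge at (304,197). I'll back the blade to the middle of the eye and lift out.

```bash
python3 -m jog '[1,0,4,-0.5,0,1,0,0,-4,0]'; python3 -m jog '[1,0,0,-10,0,1,0,0,-20,0]'; python3 -m jog '[1,0,0,-25,0,1,0,0,-15,0]';python3 - <<'E'
from h import *
c,im,d=snap('wrist','w17');snap('side','s17')
c,im,d=snap('scene','c17');P=cloud(c,d)
h,s,v=[x.astype(int) for x in cv2.split(cv2.cvtColor(im,cv2.COLOR_RGB2HSV))]
u0,v0=map(int,proj(c,[495,-65,55]));cv2.imwrite('pics/z17.png',cv2.resize(im[v0-45:v0+45,u0-55:u0+55],None,fx=6,fy=6)[:,:,::-1])
E
python3 st.py
```

```text
time: 15.4
tool_pos: [486.5, -69.9, 143.1]
tcp_rot: [3.099, 0.005, 1.708]
contact_force: [-0.4, 0.4, -0.6]
grip_width: 15.7
time: 15.6
tool_pos: [484.5, -69.6, 172.9]
tcp_rot: [3.103, 0.003, 1.709]
contact_force: [0.2, -0.2, -0.2]
grip_width: 15.7
time: 15.8
tool_pos: [483.2, -69.6, 215.9]
tcp_rot: [3.102, 0.003, 1.709]
contact_force: [0.4, -0.5, -1.2]
grip_width: 15.7
tip [486.1 -68.2 127. ] shift to eye [-1.4 48.   1.9] tool [483.2 -69.7 214.7] [3.102 0.004 1.709] F [ 0.5 -0.2 -1. ] [-0.001  0.029  0.037 -0.001 -0.015  0.002]
```

View pics/z17.png

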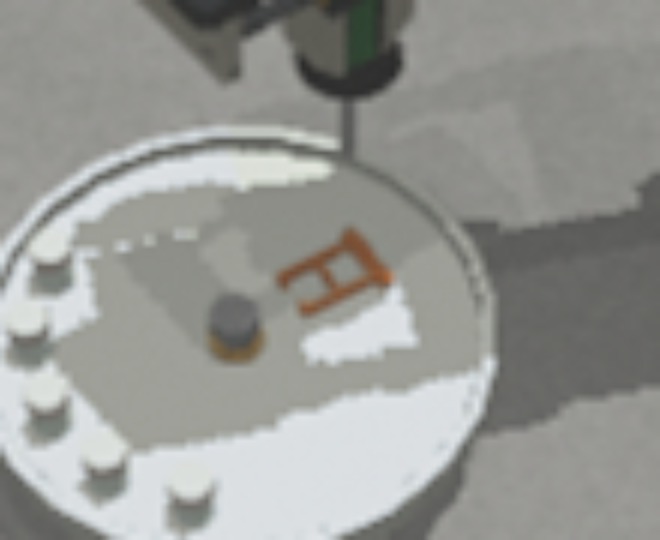

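View pics/w17.png

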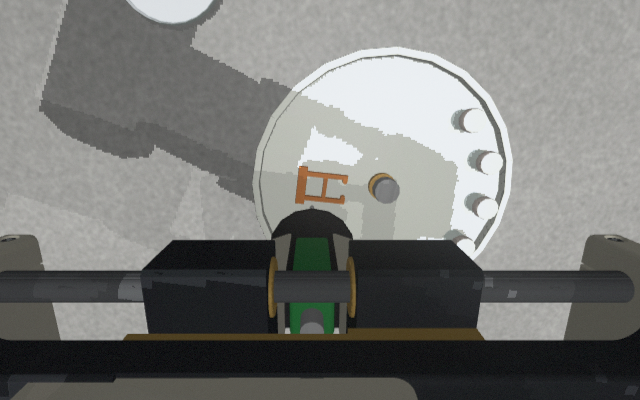

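The clip lies flat and clear of the spindle: its bridge is at (302,185), its jaws near (345,187), and the spindle head at (384,187). Now I'll carry the pick back.

```bash
python3 - <<'E'
from h import *
c,im,d=load('w17');P=cloud(c,d)
h,s,v=[x.astype(int) for x in cv2.split(cv2.cvtColor(im,cv2.COLOR_RGB2HSV))]
m=(h<22)&(s>110);m[:155]=0;m[210:]=0;m[:,:285]=0;m[:,352:]=0
print('clip z',np.percentile(P[m][:,2],[5,50,95]),'eye',onz(c,312,186,53),'jaw end',onz(c,346,187,54),'bridge',onz(c,301,185,54))
E
python3 -m jog '[1,43,18,0,0,1,43,18,0,0,1,43,18,0,0,1,43,18,0,0,1,43,18,0,0]'; python3 -m jog '[1,12,12,0,0,1,0,0,0,0]';python3 - <<'E'
from h import *
c,im,d=snap('wrist','w18')
E
python3 st.py
```

```text
clip z [52.79998614 54.40088413 55.58290414] eye [490.28678702 -66.69770007  53.        ] jaw end [520.41423354 -63.44942312  54.        ] bridge [480.42545058 -66.83153471  54.        ]
time: 16.45
tool_pos: [543.5, 156.7, 212.7]
tcp_rot: [3.108, 0.005, 1.697]
contact_force: [0.0, -0.7, -1.5]
grip_width: 15.7
time: 16.65
tool_pos: [553.5, 176.4, 210.1]
tcp_rot: [3.112, 0.004, 1.703]
contact_force: [-0.7, -0.8, -0.1]
grip_width: 15.7
tip [554.6 176.9 122.1] shift to eye [-235.1  -52.1   -0.6] tool [552.7 175.6 209.9] [3.113 0.004 1.703] F [-0.5  0.6 -1.9] [-0.041 -0.026  0.033 -0.011  0.006 -0.011]
```

View pics/w18.png

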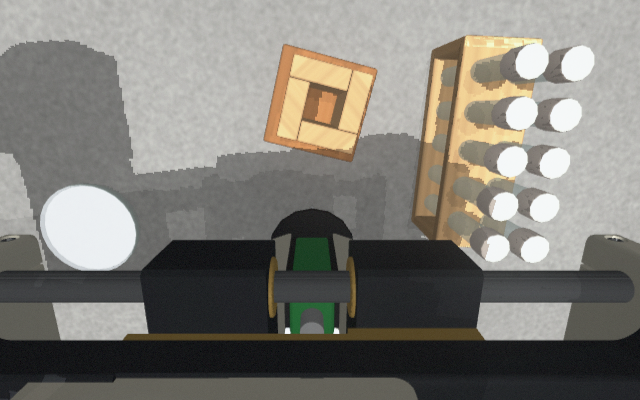

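```bash
python3 - <<'E'
from h import *
c,im,d=load('w18');P=cloud(c,d)
cv2.imwrite('pics/z18.png',cv2.resize(im[35:170,255:390],None,fx=4,fy=4)[:,:,::-1])
h,s,v=[x.astype(int) for x in cv2.split(cv2.cvtColor(im,cv2.COLOR_RGB2HSV))]
m=np.zeros(d.shape,np.uint8);k=(abs(P[...,2]-80)<4);m[35:170,255:390]=k[35:170,255:390]
r=cv2.minAreaRect(np.argwhere(m>0)[:,::-1].astype(np.float32));b=cv2.boxPoints(r);W=np.array([onz(c,*p,80) for p in b]);print(W.mean(0),[np.linalg.norm(W[i]-W[i-1]).round(1) for i in range(4)])
for r in range(196,212): print(r,d[r,311].round(0),end=' ')
E
```

```text
[557.32801754 248.64789432  80.        ] [np.float64(63.2), np.float64(59.4), np.float64(59.5), np.float64(60.7)]
196 355.0 197 354.0 198 355.0 199 356.0 200 356.0 201 357.0 202 356.0 203 357.0 204 358.0 205 358.0 206 229.0 207 228.0 208 227.0 209 168.0 210 168.0 211 168.0
```

View pics/z18.png

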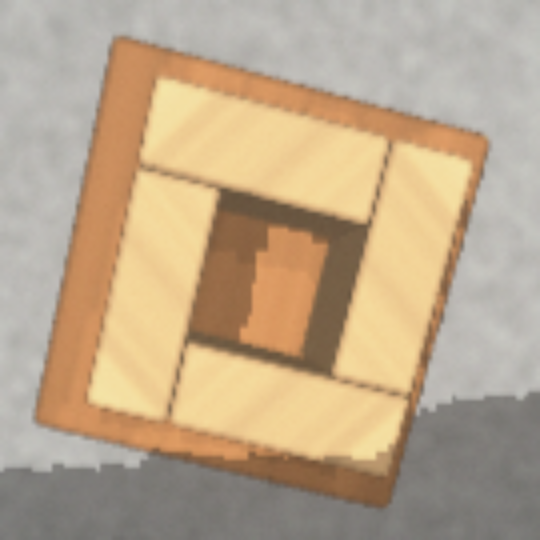

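```bash
sed -i 's/E=np.array.*$/E=np.array([557.5,250,0])/' st.py; python3 -m jog '[1,35,6,0,0,1,35,6,0,0,1,0,0,0,0]';python3 st.py;  python3 - <<'E'
from h import *
c,im,d=snap('wrist','w19');c,im,d=snap('side','s19')
u,v=map(int,proj(c,[557,249,110]));a=cv2.resize(im[v-40:v+40,u-40:u+40],None,fx=5,fy=5)
c,im,d=snap('scene','c19');u,v=map(int,proj(c,[557,249,110]));b=cv2.resize(im[v-40:v+40,u-40:u+40],None,fx=5,fy=5)
cv2.imwrite('pics/z19.png',np.hstack([a,b])[:,:,::-1])
E
python3 st.py
```

```text
time: 17.0
tool_pos: [554.2, 243.8, 207.4]
tcp_rot: [3.119, 0.006, 1.698]
contact_force: [0.6, -0.4, -0.8]
grip_width: 15.8
tip [555.6 244.9 119.6] shift to eye [2.8 2.5 0. ] tool [554.2 243.8 207.4] [3.119 0.006 1.698] F [ 0.6 -0.4 -0.8] [-0.066 -0.019  0.055 -0.037 -0.001 -0.032]
tip [555.9 241.5 119.9] shift to eye [6.3 2.6 0. ] tool [554.5 240.5 207.7] [3.119 0.007 1.695] F [ 0.2  0.3 -0.3] [-0.011 -0.008 -0.003  0.001  0.     0.004]
```

View pics/z19.png

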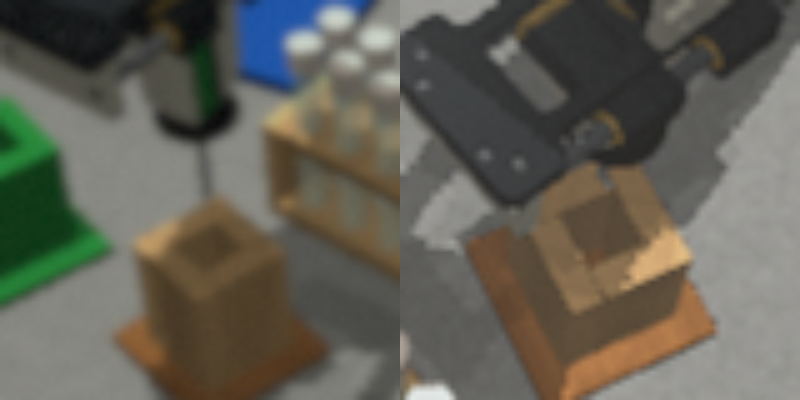

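View pics/w19.png

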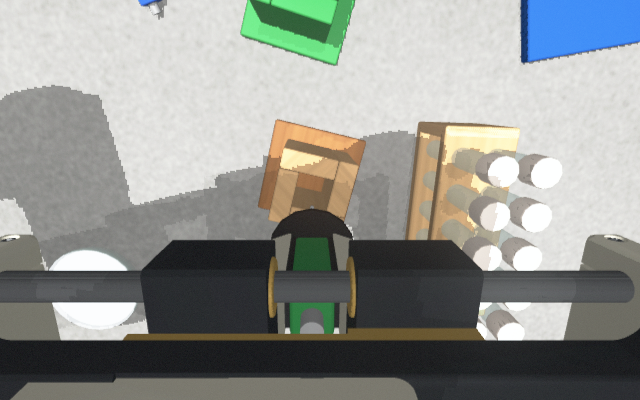

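```bash
python3 -m jog '[1,6,2.5,12,0,1,0,0,12,0,1,0,0,4,0]';python3 - <<'E'
from h import *
c,im,d=snap('wrist','w20');c,im,d=snap('side','s20')
u,v=map(int,proj(c,[557,249,95]));a=cv2.resize(im[v-40:v+40,u-40:u+40],None,fx=5,fy=5)
c,im,d=load('w20');b=cv2.resize(im[140:220,270:350],None,fx=5,fy=5)
cv2.imwrite('pics/z20.png',np.hstack([a,b])[:,:,::-1])
E
python3 st.py
```

```text
time: 17.45
tool_pos: [557.5, 243.4, 178.0]
tcp_rot: [3.119, 0.008, 1.691]
contact_force: [-0.0, 0.4, -2.0]
grip_width: 15.8
tip [558.9 244.5  90.7] shift to eye [ 3.6 -0.8 -0. ] tool [557.5 243.6 178.5] [3.119 0.008 1.691] F [-0.3  0.1 -1.2] [ 0.007 -0.014 -0.028  0.004  0.014  0.001]
```

View pics/z20.png

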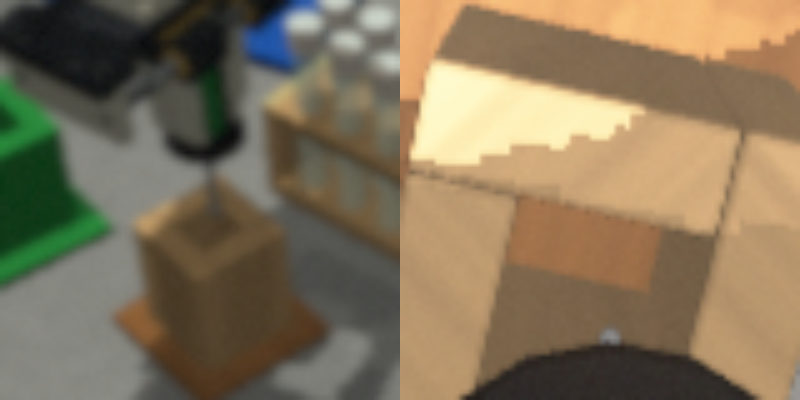

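```bash
python3 -m jog '[1,4,-0.5,6,0,1,0,0,10,0]';python3 st.py; python3 -m jog '[1,0,0,12,0,1,0,0,12,0]';python3 st.py
```

```text
time: 17.75
tool_pos: [557.9, 247.7, 163.1]
tcp_rot: [3.115, 0.007, 1.69]
contact_force: [-0.4, 1.4, -1.4]
grip_width: 16.0
tip [559.6 248.7  75.3] shift to eye [-0.4 -1.9 -0. ] tool [557.9 247.7 163.1] [3.115 0.007 1.69 ] F [-0.4  1.4 -1.4] [-0.012  0.106  0.122 -0.007 -0.235 -0.004]
time: 17.95
tool_pos: [558.7, 247.8, 137.5]
tcp_rot: [3.114, 0.007, 1.691]
contact_force: [-0.4, 0.0, -1.3]
grip_width: 15.4
tip [560.5 248.8  49.7] shift to eye [-0.5 -2.8 -0.1] tool [558.7 247.8 137.5] [3.114 0.007 1.691] F [-0.4  0.  -1.3] [-0.001  0.144  0.135 -0.003 -0.279  0.002]
```

```bash
python3 -m jog '[1,0,-2,11,0,1,0,0,6,0]'; python3 -m jog '[1,0,0,3,0]'; python3 -m jog '[1,0,0,2,0]'
```

```text
time: 18.15
tool_pos: [556.1, 247.3, 117.2]
tcp_rot: [3.117, 0.008, 1.691]
contact_force: [-0.6, -0.9, -0.9]
grip_width: 16.3
time: 18.25
tool_pos: [555.8, 247.1, 113.0]
tcp_rot: [3.119, 0.008, 1.691]
contact_force: [-0.1, -0.2, -0.6]
grip_width: 15.5
time: 18.35
tool_pos: [555.8, 247.2, 112.1]
tcp_rot: [3.119, 0.008, 1.691]
contact_force: [-7.9, -1.8, 24.6]
grip_width: 15.8
```

```bash
python3 -m jog '[0.5,0,0,-0.7,0,0.5,0,0,0,0,0.5,0,0,0,0]'; python3 -m jog '[0.5,0,0,0,0,0.5,0,0,0,0]'
```

```text
time: 18.65
tool_pos: [556.8, 247.4, 114.4]
tcp_rot: [3.115, 0.007, 1.691]
contact_force: [-0.6, -0.1, -0.5]
grip_width: 35.4
time: 18.85
tool_pos: [557.0, 247.5, 114.5]
tcp_rot: [3.115, 0.007, 1.691]
contact_force: [-0.0, 0.2, -0.1]
grip_width: 45.8
```

Released. Now I'll retreat straight up, then back so the wrist camera can check.

```bash
python3 -m jog '[0.5,0,0,-20,0,0.5,0,0,-30,0,0.5,0,0,-40,0,0.5,0,0,-40,0,0.5,-35,0,0,0]'; python3 -m jog '[0.5,-30,0,0,0,0.5,0,0,0,0]'; python3 - <<'E'
from h import *
for n in ['wrist','side','scene']: snap(n,n+'_e')
for t in ['side_e','scene_e']:
    c,im,d=load(t)
    u,v=map(int,proj(c,[557,249,100]));a=cv2.resize(im[v-40:v+40,u-40:u+40],None,fx=5,fy=5)
    u,v=map(int,proj(c,[520,-60,55]));b=cv2.resize(im[v-40:v+40,u-40:u+40],None,fx=5,fy=5)
    cv2.imwrite(f'pics/z_{t}.png',np.hstack([a,b])[:,:,::-1])
o=get_obs();print(o['tool_pos'],o['time'])
c,im,d=load('wrist_e');P=cloud(c,d);h,s,v=[x.astype(int) for x in cv2.split(cv2.cvtColor(im,cv2.COLOR_RGB2HSV))]
m=(h>40)&(h<85)&(s>100)&(abs(P[...,2]-140)<6);q=np.argwhere(m);print(len(q),np.median(P[m],0))
m=(v<70)&(abs(P[...,2]-84)<3);print('guard',m.sum(),np.median(P[m],0),P[m].min(0),P[m].max(0))
E
```

```text
time: 19.35
tool_pos: [556.5, 215.5, 247.2]
tcp_rot: [3.119, 0.007, 1.695]
contact_force: [1.3, 0.1, 0.7]
grip_width: 46.0
time: 19.55
tool_pos: [561.1, 182.5, 249.3]
tcp_rot: [3.116, 0.008, 1.694]
contact_force: [0.4, -0.1, -0.8]
grip_width: 46.2
[560.1981542  185.42034559 248.1908925 ] 19.7
397 [556.14986369 246.99192352 140.23044832]
guard 680 [564.02091424 237.19835021  84.42287067] [536.97244005 226.29662219  81.77436302] [577.99984886 268.15075523  86.62906897]
```

View pics/wrist_e.png

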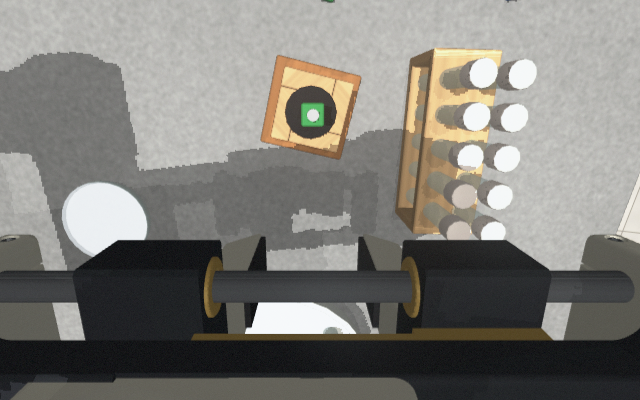

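View pics/z_side_e.png

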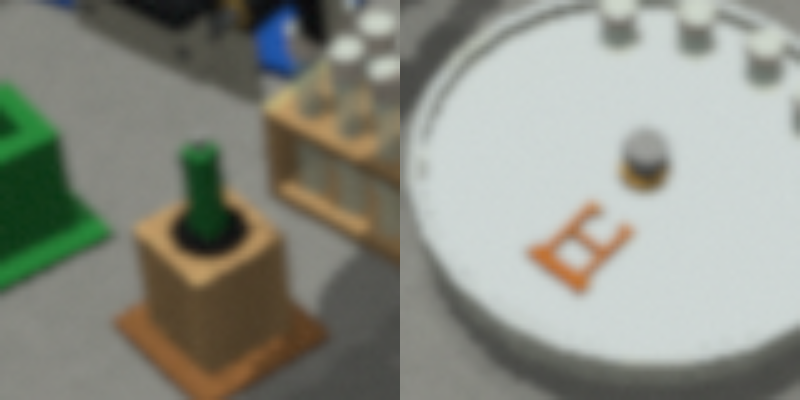

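View pics/scene_e.png

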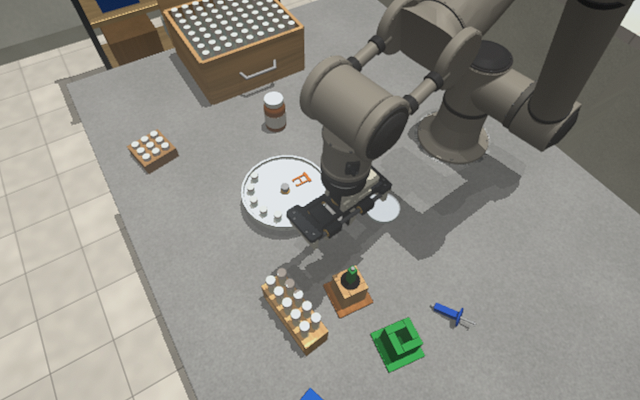

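The pick is upright in its stand, with the handle top at (312,114) and a height of 140 mm as at the start. The clip lies flat and clear, and the bystanders look unmoved. Handing in.

```bash
python3 -c "
from plant import close_job,get_obs
print(get_obs()['contact_force']); print(close_job())"
```

```text
[ 0.22736833 -0.02605354  0.23465682]
the job is handed in; nothing more can be done
None
```

The clip is off its spindle and lying flat on the dish floor. The pick is back upright in its wooden stand and released. I handed the job in at about 19.7 s.

**How it went**
- **Blade length:** I found it by touching the dish floor inside the eye. The end is about 56 mm below the guard, and the contact peaked at about 9 to 10 N.
- **First pull failed:** I pulled across the jaws, but the pick swung in the grip at about 6.5 N and the clip moved only about 3.5 mm.
- **Straightening the pick:** I backed the blade against the near edge of the eye, which pushed the clip back onto the spindle. This took about 7 N, turned the clip about 4° and touched the floor lightly.
- **Second pull worked:** I lifted out, turned the tool about 85° so the pull ran along the jaws, and re-entered the eye. The clip came off at about 10 N. The hook's toe pointed sideways for this pull, so the blade drew the bridge.

**Last checks**
- **Clip:** Its top is at about 54 mm, which is flat on the 50 mm floor. Its origin is about 42 mm from the spindle's axis, and its eye about 62 mm.
- **Pick:** The handle top is at 140 mm and its guard is on the stand. It is about 2 mm sideways from the stand's centre.
- **Bystanders:** The rack, jar and dish look unmoved in the scene picture. I did not measure them again.
- **Robot:** The gripper is clear of everything, with no measurable force on it.
- **Other:** Setting the pick down briefly pressed on the stand with about 25 N. The measured tool position crept by a millimetre or two between rows, so I re-measured before each critical step.

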